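# Open the child-resistant vitamin tub and refill it

## Task

Put the loose vitamin balls back into the child-resistant amber tub: press its white cap down hard and turn it anticlockwise to open it, take the cap off and set it right way up on the table, clear of the tub. Then pour all five balls from the green measuring cup into the tub and stand the empty cup upright on the table. Leave the mandarin and the tablet jar where they are.

Things in the scene. Friction and masses are not known exactly. Their poses are not given: they have to be found in the camera images.
- tub: Amber tub, fixed in a dark round holder (112 mm across, 9 mm high, grey cleats to 47 mm radius, 34 mm high), cannot turn. Body 72 mm across up to 71 mm high, then a neck 50 mm across (56 over its locking hooks) with its top 108 mm above the table; mouth 44 mm inside, hollow down to 10 mm above the table. Origin: centre of the underside, on the table; z up.
- cap: White knurled push-and-turn cap, 64 mm outside diameter, 36 mm high, 60 g, locked on the tub at the start; a blue arrow on top shows the opening direction, anticlockwise from above. Origin: centre of the skirt's lower edge (85 mm above the table at the start, 0 when standing on the table); z up through its top. Unpressed it neither turns nor lifts; it never turns clockwise.
- cap_top (a point): Centre of the cap's top face, 36 mm above its origin. Pressed down 3.5 mm or more (13 N; stop at 7 mm, 18 N) the cap turns anticlockwise; 30 to 60 degrees from the start (aim for 45) its lugs are free of the hooks (stop at 64). Let up there, its spring raises it about 5 mm; then lift it straight up, clear of the neck after 25 mm.
- cap_spring (a joint): Spring disc inside the cap (m): about 0 locked and not pressed, grows as the cap is pressed down on the tub up to 0.007; -0.005 when the cap is off or free to lift. Spring 1400 N/m, 7.7 N at 0.
- cup: Green conical measuring cup, 80 g, 37 mm high, 30 mm across at the foot, 88 mm at the rim, wall 2.5 mm; on its +x side an upright grip block 12 mm thick (y), 22 mm wide (46 to 68 mm from the cup's axis), 82 mm high. Origin: centre of the underside; z up. The wall leans out 38 degrees: balls roll out over the -x lip once the cup is tipped about 55 degrees that way (75 empties it).
- cup_grip (a point): Point to grip in the grip block, 57 mm along +x from the cup's axis and 64 mm above its underside; pinch across the cup's y; axes as the cup's.
- cup_lip (a point): Point on the rim facing away from the grip block (44 mm along -x, 37 mm above the underside), over which to pour.
- vit0_center (a point): Centre of an orange chewable vitamin ball, 16 mm diameter, 10 g; starts in the green cup.
- vit1_center (a point): Centre of a yellow chewable vitamin ball, 16 mm diameter, 10 g; starts in the green cup.
- vit2_center (a point): Centre of an orange chewable vitamin ball, 16 mm diameter, 10 g; starts in the green cup.
- vit3_center (a point): Centre of a yellow chewable vitamin ball, 16 mm diameter, 10 g; starts in the green cup.
- vit4_center (a point): Centre of an orange chewable vitamin ball, 16 mm diameter, 10 g; starts in the green cup.
- fruit_bowl: Fixed black wire basket heaped with fruit between the tub and the cup, 226 mm across, rim 73 mm high, fruit to about 160 mm; origin: centre of its underside. Carry things over it well above 0.2 m or pass in front of it. Behind the table a wall stands across the work at x = 0.62 m; swing past the middle close to the robot so that the wrist clears it.
- mandarin: Bystander: mandarin, 58 mm across, 52 mm high; origin: centre of its underside.
- tablet_jar: Bystander: closed blue tablet jar with a white ribbed cap, 56 mm across, 96 mm high; origin: centre of its underside.
Mind the look-alikes: they are no part of the job. What is shaped like the cap but red or turquoise is not meant.

How it is judged:
By the outcome, as a careful person would: the job done as asked, in the order asked, and still so for the second after the job is handed in, with the robot touching nothing.
It also fails if it takes over 72 s, if anything falls off the work surface, if the arm or the gripper's body presses on something with over 40 N, if the wrist force passes 120 N, or if a joint passes its speed limit or range.

## Robot

A 7-joint arm with a two-finger parallel gripper is mounted at the origin on the work surface; the furniture and walls round the work are solid. World frame = base frame: x ahead of the robot, y to its left, z up, the work surface at z = 0. Lengths are in m, angles in rad, forces in N, time in s.
With the tool pointing down it reaches from about 0.35 to 0.9 m from the base axis. Payload 8.1 kg.
Tool frame: the origin (TCP) lies between the finger pads; the fingertips stand 22 mm ahead of it and the grasp point (between the pads) lies 3 mm ahead of it (arm.tip_reach is the distance from the TCP to the fingertips, in m); z points along the fingers, y is the line along which they close (so a half turn about z gives the same grasp; the last joint's range is limited). The gripper opens to 92 mm and grips with 3 to 60 N. Pads are 19 mm wide; open, the fingers measure 130 mm over their backs; the gripper's body (75 mm by 190 mm) begins 47 mm behind the grasp point.
Start: joints at [1.015, 0.434, 0.025, 1.573, -0.012, 1.134, -0.075], TCP at [0.273, -0.562, 0.249] pointing down, gripper open.
Joint ranges: [-2.62, 2.62], [-0.44, 2.09], [-1.27, 1.32], [0.08, 2.57], [-1.32, 4.46], [0.12, 2], [-2.74, 2.74]. Speed limits (rad/s): [2.22, 2.22, 3.01, 3.01, 3.14, 3.14, 3.14].

## Interface

Orientations are given as a rotation vector (axis times angle).
In Python, from cell import telemetry, vision, job, arm gives the robot as it stands. The module is installed in compiled form; this text tells all that it offers.
- The arm moves only by the shell command python3 -m creep 'ROWS' [FORCE]. ROWS is text: rows parted by semicolons, each of 7 numbers parted by spaces: the finger opening in cm, from 0 to 9.18, then the shift along the tool's x, y, z in cm, then the turn, a rotation vector about the tool's x, y, z in degrees. A call has 1 to 5 rows; each row is the pose to reach, as a shift and turn from the pose commanded when the call began, along the tool's axes at that moment; what a row does not reach only later rows make up. A row lasts 1/8 s, in which the tool goes at most 62.5 mm and 10.7 degrees, less where a joint would pass 70% of its speed; a pose out of reach is approached as far as the arm can. A call with a gripper value outside its range is refused whole. The fingers move at their own pace and stop on an object; FORCE is the grip in N (left out, the last holds). Time passes only in rows, so rows that repeat a pose let the fingers close. It gives the time, the measured TCP pose, the force, the opening and the grip force at its end, in the units of the state.
- telemetry.observe(): the state, without advancing time (a new reading comes with each control period).
- vision.get_image(name): name is "scene" or "top" or "wrist"; returns the picture (420x560x3 uint8, red, green, blue); there is no depth.
- vision.camera_info(name): a dict with "fov_y" (degrees; the focal length in pixels is half the picture's height over the tangent of half this angle, whatever the lens; pixels are square), "cx", "cy" (the principal point, pixels), "extrinsics" (4x4, takes a point from camera to world coordinates). Camera axes: x right, y down, z forward; pixel columns grow to the right and rows downward; lengths in m; the calibration is good to about 2 mm. A picture is of the moment at which its call begins: read the wrist's pose just before it. camera_info takes no time and is no camera call; for the wrist camera it gives the pose at the moment of the call.
- job.sign_off(): hands the job in; it is judged then, once.
The state is a dict: "clock": time; "joints": joint angles; "dq": joint speeds; "joint_efforts": joint torques, N m; "position": TCP position; "ee_rot": TCP orientation; "force": force on the tool from outside, world axes, zero at the start; "ft_torque": the same for the moment, N m; "width": opening from 0.0 (shut) to 1.0 (fully open); "gripper_force": force on a finger pad.
Only numpy, scipy, OpenCV 4.12 (cv2) and the standard library are available. Lean on these libraries where they do the work, as an engineer would, in place of code of your own. Each camera call takes 0.05 s, during which the arm holds its last target. There are 200 camera calls.

## Working session

There is one attempt and no reset: what is moved stays moved. The work goes in short steps, Python scripts to look and compute and a shell command to move; the robot and the scene stay as the last step left them, time stands still between calls to the robot, and variables do not carry over. Pictures are saved under pics/ and viewed, at most 10 in all, crops included, and the job is handed in when it is done.

```bash
mkdir -p pics; cat > h.py <<'E'
import numpy as np,cv2
from cell import telemetry,vision,job,arm
from scipy.spatial.transform import Rotation as R
def snap(n,f):
    im=vision.get_image(n)[:,:,::-1].copy(); cv2.imwrite('pics/'+f+'.png',im); return im
def ray(n,u,v,ci=None):
    c=ci or vision.camera_info(n); f=210/np.tan(np.radians(c['fov_y'])/2); T=np.array(c['extrinsics'])
    return T[:3,3],T[:3,:3]@np.array([(u-c['cx'])/f,(v-c['cy'])/f,1])
def onz(n,u,v,z,ci=None):
    o,d=ray(n,u,v,ci); return o+d*(z-o[2])/d[2]
def proj(n,p,ci=None):
    c=ci or vision.camera_info(n); f=210/np.tan(np.radians(c['fov_y'])/2); T=np.linalg.inv(np.array(c['extrinsics']))
    q=T[:3,:3]@np.array(p)+T[:3,3]; return q[0]/q[2]*f+c['cx'],q[1]/q[2]*f+c['cy']
def st():
    s=telemetry.observe(); print(round(s['clock'],2),np.round(s['position'],4),'\n',np.round(R.from_rotvec(s['ee_rot']).as_matrix(),3),'\nF',np.round(s['force'],1),'w',s['width'],'gf',s['gripper_force'],'q',np.round(s['joints'],2)); return s
def delta(p,Rt=None):
    s=telemetry.observe(); M=R.from_rotvec(s['ee_rot']).as_matrix()
    print('shift cm',np.round(M.T@(np.array(p)-s['position'])*100,2), 'turn deg', None if Rt is None else np.round(np.degrees(R.from_matrix(M.T@Rt).as_rotvec()),1))
E
python3 - <<'E'
from h import *
st()
a=snap('scene','s0');b=snap('top','t0')
cv2.imwrite('pics/both.png',cv2.resize(np.vstack([a,b]),None,fx=.7,fy=.7))
for n in('scene','top'):
    c=vision.camera_info(n);print(n,c['fov_y'],c['cx'],c['cy'],np.round(c['extrinsics'],3))
E
```

```text
0.0 [ 0.2732 -0.5616  0.2479] 
 [[ 0.899  0.437 -0.001]
 [ 0.437 -0.899  0.001]
 [-0.    -0.002 -1.   ]] 
F [-0.4 -0.8 -0. ] w 1.0023211731872343 gf 0.0 q [ 1.02  0.44  0.03  1.57 -0.01  1.13 -0.08]
scene 55.21985764878232 279.2740325806653 205.24211945520653 [[-0.513 -0.475  0.715 -0.411]
 [-0.858  0.295 -0.42   0.482]
 [-0.011 -0.829 -0.559  0.764]
 [ 0.     0.     0.     1.   ]]
top 53.79810713285012 282.41143990347723 206.8193585072568 [[ 0.013 -0.986  0.163  0.293]
 [-1.    -0.009  0.027 -0.047]
 [-0.025 -0.164 -0.986  1.192]
 [ 0.     0.     0.     1.   ]]
```

View pics/s0.png

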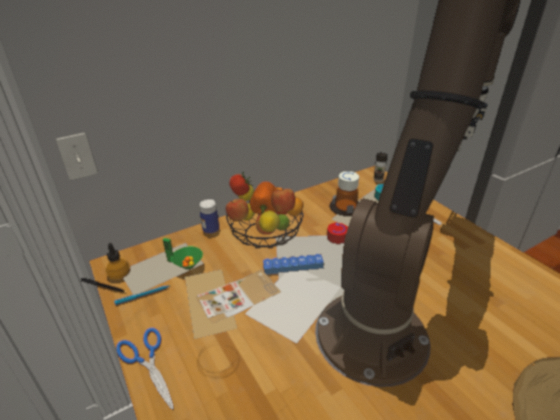

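View pics/t0.png

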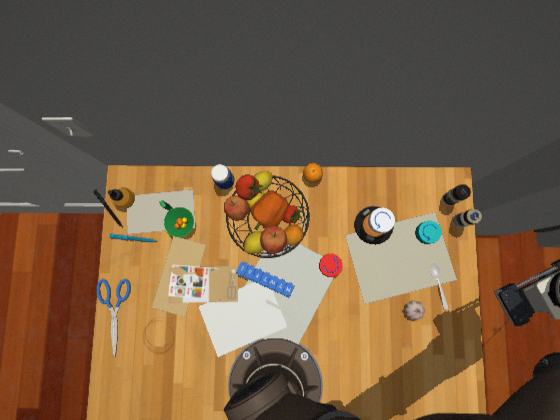

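The top view shows the white cap with its blue arrow on the amber tub in the dark holder at (382,221). The look-alikes are red (331,265) and turquoise (429,232). The green cup is at (180,223) with its grip at about (165,204), the jar at (222,176) and the mandarin at (313,172). The white one fits, because it is white and sits on the tub; I'll confirm it in a crop.

```bash
python3 - <<'E'
from h import *
a=cv2.imread('pics/s0.png');b=cv2.imread('pics/t0.png')
def blob(im,m,roi,name,k=1):
    x0,y0,x1,y1=roi; z=np.zeros(m.shape,np.uint8); z[y0:y1,x0:x1]=m[y0:y1,x0:x1]
    cs,_=cv2.findContours(z,0,2); c=max(cs,key=cv2.contourArea); h=cv2.convexHull(c)
    print(name,cv2.contourArea(c),'enc',np.round(cv2.minEnclosingCircle(c),1) if 0 else cv2.minEnclosingCircle(c),'ell',cv2.fitEllipse(h)); return c
hb=cv2.cvtColor(b,40);ha=cv2.cvtColor(a,40)
w=((hb[...,2]>130)&(hb[...,1]<60)).astype(np.uint8)
c=blob(b,w,(360,200,400,245),'cap top')
(u,v),_,_=cv2.fitEllipse(cv2.convexHull(c)); print('cap',onz('top',u,v,.121))
wa=((ha[...,2]>130)&(ha[...,1]<60)).astype(np.uint8)
c=blob(a,wa,(330,165,365,195),'cap scene')
g=((hb[...,0]>45)&(hb[...,0]<90)&(hb[...,1]>120)&(hb[...,2]>40)).astype(np.uint8)
c=blob(b,g,(150,190,200,245),'cup top')
ga=((ha[...,0]>45)&(ha[...,0]<90)&(ha[...,1]>120)&(ha[...,2]>40)).astype(np.uint8)
c2=blob(a,ga,(155,230,215,280),'cup scene')
cv2.imwrite('pics/crop.png',np.vstack([np.hstack([cv2.resize(b[185:265,140:220],(400,300)),cv2.resize(b[190:260,345:450],(400,300))]),np.hstack([cv2.resize(a[230:280,150:215],(400,300)),cv2.resize(a[160:220,310:390],(400,300))])]))
E
```

```text
cap top 647.0 enc ((387.0, 226.5), 21.219194412231445) ell ((385.1298522949219, 229.1318817138672), (30.091510772705078, 45.59260559082031), 161.5127410888672)
cap [ 0.41444238 -0.28396743  0.121     ]
cap scene 172.0 enc ((348.0, 176.5), 10.111974716186523) ell ((348.1164855957031, 176.1221160888672), (11.940301895141602, 20.67926788330078), 94.6607894897461)
cup top 695.0 enc ((174.01666259765625, 217.01666259765625), 21.236879348754883) ell ((174.6954345703125, 217.62353515625), (30.521303176879883, 42.37380599975586), 138.0688934326172)
cup scene 309.0 enc ((183.5, 253.5), 17.67776870727539) ell ((183.7349090576172, 254.740478515625), (20.156465530395508, 35.29679870605469), 92.82444763183594)
```

View pics/crop.png

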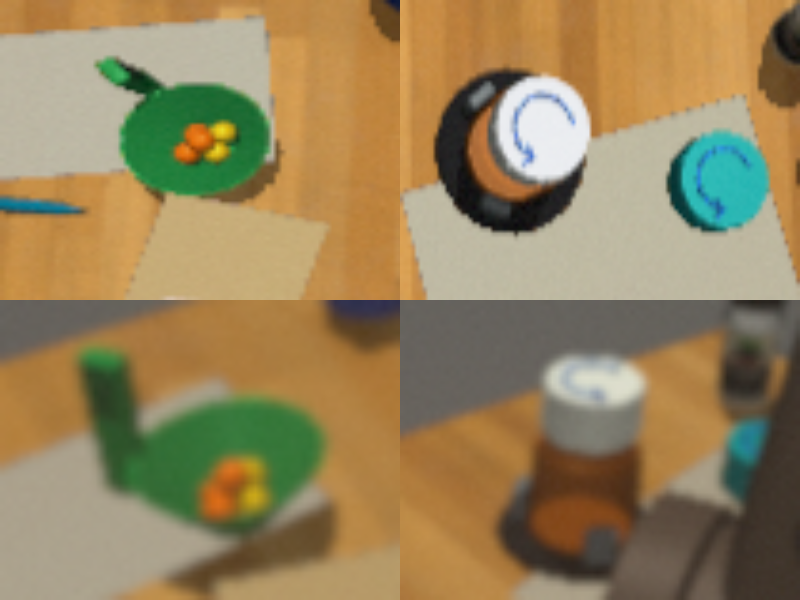

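The crop confirms the white cap with its anticlockwise blue arrow on the amber tub: top centre at about (382,220), diameter about 25.5 px. The turquoise one stands on the table. The cup rim centre is about (179,222) and its grip block top about (162.6,203.7).

```bash
python3 - <<'E'
from h import *
b=cv2.imread('pics/t0.png');hb=cv2.cvtColor(b,40)
m=((hb[...,2]>110)&((hb[...,1]<45)|((hb[...,0]>95)&(hb[...,0]<135)))).astype(np.uint8)
z=np.zeros_like(m);z[203:235,366:397]=m[203:235,366:397]
cs,_=cv2.findContours(z,0,2);
for c in cs:
  if cv2.contourArea(c)>50: print('white',cv2.contourArea(c),cv2.boundingRect(c),cv2.minEnclosingCircle(c))
p=onz('top',382,220.1,.121);print('cap',p, 'diam',np.linalg.norm(onz('top',382+12.7,220.1,.121)-onz('top',382-12.7,220.1,.121)), 'scene',proj('scene',p))
r=onz('top',179,222,.037);g=onz('top',162.6,203.7,.082)
print('rim',r,'scene',proj('scene',r),'grip',g,'dist',np.linalg.norm((g-r)[:2]),'ang',np.degrees(np.arctan2(*(g-r)[1::-1])),'scene',proj('scene',g))
for n,u,v,h in(('red',331,265,.036),('turq',429,232,.036),('mand',313,172,.03),('jar',222,172,.096),('tableR',484,300,0),('tub',376.5,229,.0)): print(n,onz('top',u,v,h).round(3))
s=telemetry.observe();delta([p[0],p[1],.25])
c=vision.camera_info('wrist');print(c['fov_y'],np.round(c['extrinsics'],3))
E
```

```text
white 491.5 (369, 208, 28, 27) ((384.4130554199219, 222.4130401611328), 16.386524200439453)
cap [ 0.43789385 -0.27654961  0.121     ] diam 0.06546697956004408 scene (np.float64(348.84387994470046), np.float64(175.89231596200904))
rim [0.43841806 0.27656745 0.037     ] scene (np.float64(187.53620704621162), np.float64(255.81646709960995)) grip [0.4828563  0.31194025 0.082     ] dist 0.056797817825956276 ang 38.519762063716264 scene (np.float64(167.11088890810618), np.float64(238.55495024272602))
red [ 0.323 -0.152  0.036]
turq [ 0.417 -0.424  0.036]
mand [ 0.588 -0.102  0.03 ]
jar [0.57  0.149 0.096]
tableR [ 0.233 -0.578  0.   ]
tub [ 0.428 -0.286  0.   ]
shift cm [ 27.28 -18.44  -0.18] turn deg None
67.02514395707534 [[ 0.437 -0.857 -0.273  0.347]
 [-0.899 -0.418 -0.13  -0.525]
 [-0.003  0.302 -0.953  0.385]
 [ 0.     0.     0.     1.   ]]
```

```bash
python3 -m creep '9.1 5.4 -3.7 0 0 0 0; 9.1 10.8 -7.3 0 0 0 0; 9.1 16.3 -11 0 0 0 0; 9.1 21.8 -14.7 0 0 0 0; 9.1 27.3 -18.4 0 0 0 0'; python3 -m creep '9.1 0 0 0 0 0 0; 9.1 0 0 0 0 0 0'; python3 - <<'E'
from h import *
st(); delta([.4379,-.2765,.25])
ci=vision.camera_info('wrist'); snap('wrist','w1')
p=proj('wrist',[.4379,-.2765,.121],ci);print(p)
b=cv2.imread('pics/w1.png');h=cv2.cvtColor(b,40);m=((h[...,2]>110)&(h[...,1]<45)).astype(np.uint8)
cs,_=cv2.findContours(m,0,2)
for c in cs:
  if cv2.contourArea(c)>2000: print(cv2.contourArea(c),cv2.boundingRect(c))
E
```

```text
clock: 0.72
position: [0.4306, -0.2897, 0.2486]
ee_rot: [-3.062, -0.705, 0.0]
force: [1.3, -0.2, -0.1]
width: 0.989
gripper_force: 0.0
clock: 0.98
position: [0.4297, -0.2918, 0.2485]
ee_rot: [3.061, 0.706, -0.001]
force: [0.6, -0.8, 0.5]
width: 0.99
gripper_force: 0.0
0.97 [ 0.4297 -0.2918  0.2485] 
 [[ 0.899  0.438 -0.001]
 [ 0.438 -0.899 -0.   ]
 [-0.001 -0.    -1.   ]] 
F [ 0.6 -0.8  0.5] w 0.9897946239352635 gf 0.0 q [ 0.57  0.27 -0.1   1.82  0.03  1.05 -0.66]
shift cm [ 1.41 -1.02 -0.15] turn deg None
(np.float64(266.02625273620134), np.float64(196.5548226782314))
8695.5 (223, 155, 125, 124)
12170.0 (0, 121, 130, 151)
```

View pics/w1.png

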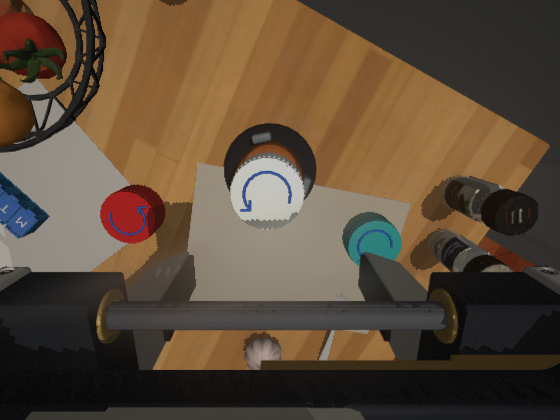

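The wrist view shows the white cap top at about (267,193). The predicted pixel was (266,196.5), which agrees within 3 mm. I'll refine it with a mask.

```bash
python3 - <<'E'
from h import *
b=cv2.imread('pics/w1.png')[145:240,220:315];h=cv2.cvtColor(b,40)
print(h[::4,47,2],h[::4,47,1]);print(h[45,::4,2])
ci=vision.camera_info('wrist')
for v in (190,193,196): print(onz('wrist',267.3,v,.121,ci))
E
```

```text
[117 129  95 114 194 194 195 140 194 195 195 194 195 194 195 194 195 192
 192 120 124 171 153 152] [181 184  19   9   4   4   4  97   7   8   9   8   9   9  12  11  12  13
  16  19  23  40  40  40]
[151 151 151 196 194 195 152 194 195 196 194 195 195 194 195 195 194 137
 194 196 193 149  51 152]
[ 0.4431932  -0.27583815  0.121     ]
[ 0.44081356 -0.27696556  0.121     ]
[ 0.43841987 -0.27809963  0.121     ]
```

```bash
python3 -m creep '9.1 1.6 -0.9 2 0 0 0; 9.1 1.6 -0.9 6 0 0 0; 9.1 1.6 -0.9 11 0 0 0; 9.1 1.6 -0.9 14.3 0 0 0; 9.1 1.6 -0.9 14.3 0 0 0'; python3 -m creep '5 0 0 0 0 0 0;5 0 0 0 0 0 0;5 0 0 0 0 0 0;5 0 0 0 0 0 0;5 0 0 0 0 0 0' 50;python3 - <<'E'
from h import *
st()
E
```

```text
clock: 1.65
position: [0.438, -0.2772, 0.1036]
ee_rot: [-3.059, -0.7, 0.007]
force: [-0.4, -0.0, 0.4]
width: 0.99
gripper_force: 0.0
clock: 2.28
position: [0.441, -0.2769, 0.1067]
ee_rot: [3.06, 0.705, 0.002]
force: [-1.2, -0.8, 7.3]
width: 0.686
gripper_force: 50.0
2.27 [ 0.441  -0.2769  0.1067] 
 [[ 0.899  0.438  0.001]
 [ 0.438 -0.899 -0.001]
 [ 0.001  0.002 -1.   ]] 
F [-1.2 -0.8  7.3] w 0.6863754703468866 gf 50.00135389622301 q [ 0.54  0.44 -0.1   1.98  0.07  0.72 -0.73]
```

```bash
python3 -m creep '5 0 0 0.4 0 0 0;5 0 0 0.7 0 0 0;5 0 0 0.7 0 0 0;5 0 0 0.7 0 0 0' 60
```

```text
clock: 2.78
position: [0.441, -0.277, 0.1001]
ee_rot: [3.06, 0.705, 0.002]
force: [-3.5, 0.7, 12.9]
width: 0.688
gripper_force: 60.0
```

```bash
python3 -m creep '5 0 0 0.2 0 0 0;5 0 0 0.4 0 0 0;5 0 0 0.4 0 0 0;5 0 0 0.4 0 0 0'
```

```text
clock: 3.28
position: [0.4411, -0.277, 0.0985]
ee_rot: [3.059, 0.704, 0.003]
force: [-13.2, 6.3, 47.1]
width: 0.685
gripper_force: 60.0
```

```bash
python3 -m creep '5 0 0 -0.2 0 0 0;5 0 0 -0.2 0 0 -5;5 0 0 -0.2 0 0 -10;5 0 0 -0.2 0 0 -15;5 0 0 -0.2 0 0 -15'
```

```text
clock: 3.9
position: [0.4411, -0.2769, 0.0992]
ee_rot: [2.941, 1.099, 0.002]
force: [-7.5, 2.9, 28.7]
width: 0.685
gripper_force: 60.0
```

```bash
python3 -m creep '5 0 0 0 0 0 -8;5 0 0 0 0 0 -16;5 0 0 0 0 0 -24;5 0 0 0 0 0 -30;5 0 0 0 0 0 -30'; python3 - <<'E'
from h import *
s=st();print(s['ft_torque'])
snap('wrist','w2')
E
```

```text
clock: 4.53
position: [0.441, -0.2768, 0.0992]
ee_rot: [2.556, 1.823, 0.001]
force: [-7.4, 4.6, 29.0]
width: 0.685
gripper_force: 60.0
4.53 [ 0.441  -0.2768  0.0992] 
 [[ 0.326  0.945  0.002]
 [ 0.945 -0.326 -0.001]
 [-0.001  0.002 -1.   ]] 
F [-7.4  4.6 29. ] w 0.6850646625473382 gf 60.00693270005286 q [ 0.69  0.47 -0.31  1.97  0.21  0.73 -0.08]
[ 0.8352207   1.59737689 -0.00510404]
```

View pics/w2.png

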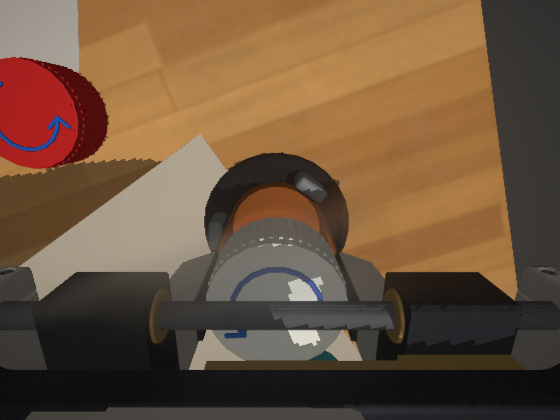

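The arrow keeps its orientation relative to the gripper (arrowhead at (235,335)), so the cap turned with it by 45°. Now I'll ease up and lift.

```bash
python3 -m creep '5 0 0 -0.4 0 0 0;5 0 0 -0.8 0 0 0;5 0 0 -1.2 0 0 0;5 0 0 -1.6 0 0 0;5 0 0 -1.6 0 0 0'
```

```text
clock: 5.2
position: [0.4408, -0.2766, 0.113]
ee_rot: [2.558, 1.823, 0.001]
force: [1.6, -0.9, 0.8]
width: 0.685
gripper_force: 60.0
```

```bash
python3 -m creep '5 0 0 -3 0 0 0;5 0 0 -6 0 0 0;5 0 0 -9 0 0 0;5 0 0 -10 0 0 0;5 0 0 -10 0 0 0' 50; python3 -m creep '5 -1.5 -2.6 0 0 0 9;5 -3 -5.2 0 0 0 18;5 -4.5 -7.8 0 0 0 27;5 -6.1 -10.6 0 0 0 36;5 -6.1 -10.6 0 0 0 45';python3 -m creep '5 0 0 0 0 0 0';python3 - <<'E'
from h import *
st()
snap('scene','s3');snap('top','t3')
a=cv2.imread('pics/s3.png')[130:280,250:470];b=cv2.imread('pics/t3.png')[150:330,290:490]
cv2.imwrite('pics/c3.png',np.hstack([cv2.resize(a,(400,300)),cv2.resize(b,(400,360))[:300]]))
E
```

```text
clock: 5.82
position: [0.4403, -0.2766, 0.2125]
ee_rot: [2.559, 1.823, -0.0]
force: [-0.1, -0.1, -0.6]
width: 0.688
gripper_force: 50.0
clock: 6.45
position: [0.317, -0.2996, 0.2112]
ee_rot: [-3.062, -0.692, 0.005]
force: [0.7, -0.5, 0.2]
width: 0.684
gripper_force: 50.0
clock: 6.58
position: [0.3196, -0.2993, 0.2117]
ee_rot: [-3.06, -0.706, 0.002]
force: [-0.4, 0.2, -0.8]
width: 0.686
gripper_force: 50.0
6.58 [ 0.3196 -0.2993  0.2117] 
 [[ 0.899  0.438 -0.002]
 [ 0.438 -0.899  0.001]
 [-0.001 -0.002 -1.   ]] 
F [-0.4  0.2 -0.8] w 0.6859161669373223 gf 50.000654929317534 q [ 0.79  0.19 -0.19  2.04  0.04  0.92 -0.53]
```

View pics/c3.png

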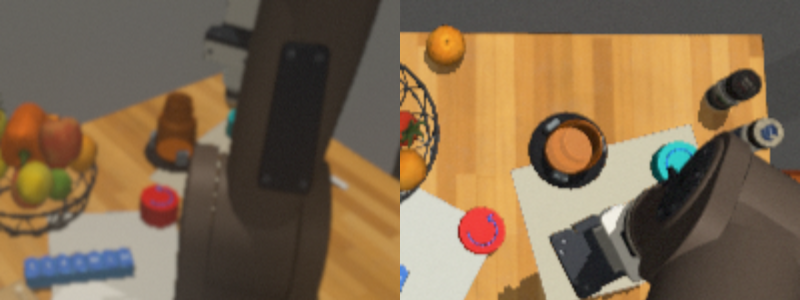

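The tub is open, with its neck visible at crop (575,145), and the gripper holds the cap over the clear mat. Lowering.

```bash
python3 -m creep '5 0 0 5 0 0 0;5 0 0 10 0 0 0;5 0 0 14 0 0 0;5 0 0 17 0 0 0;5 0 0 17.5 0 0 0'; python3 -m creep '5 0 0 0.4 0 0 0;5 0 0 0.8 0 0 0;5 0 0 1.1 0 0 0;5 0 0 1.1 0 0 0'
```

```text
clock: 7.3
position: [0.3197, -0.2984, 0.0359]
ee_rot: [-3.057, -0.709, 0.004]
force: [-0.2, -0.1, 0.1]
width: 0.683
gripper_force: 50.0
clock: 7.8
position: [0.3205, -0.2997, 0.027]
ee_rot: [3.061, 0.705, 0.0]
force: [-0.2, 0.3, -0.5]
width: 0.684
gripper_force: 50.0
```

```bash
python3 -m creep '5 0 0 0.2 0 0 0;5 0 0 0.3 0 0 0;5 0 0 0.3 0 0 0'; python3 -m creep '7 0 0 0 0 0 0;7 0 0 0 0 0 0;9.1 0 0 0 0 0 0;9.1 0 0 0 0 0 0;9.1 0 0 0 0 0 0'; python3 -m creep '9.1 0 0 -3 0 0 0;9.1 0 0 -8 0 0 0;9.1 0 0 -13 0 0 0;9.1 0 0 -18 0 0 0;9.1 0 0 -22 0 0 0'; python3 - <<'E'
from h import *
ci=vision.camera_info('wrist'); b=snap('wrist','w4');st()
print(proj('wrist',[.32,-.3,.036],ci))
h=cv2.cvtColor(b,40);m=((h[...,2]>170)&(h[...,1]<25)).astype(np.uint8)
cs,_=cv2.findContours(m,0,2)
for c in cs:
  if cv2.contourArea(c)>500:
    x,y,w,hh=cv2.boundingRect(c);print(x,y,w,hh,onz('wrist',x+w/2,y+hh/2,.036,ci))
# cup goal in tool terms
E
```

```text
clock: 8.18
position: [0.3203, -0.2996, 0.0237]
ee_rot: [-3.061, -0.705, 0.0]
force: [0.4, 0.9, -0.9]
width: 0.686
gripper_force: 50.0
clock: 8.8
position: [0.3204, -0.2996, 0.0237]
ee_rot: [3.061, 0.705, 0.0]
force: [0.4, 0.6, 0.3]
width: 0.984
gripper_force: 0.0
clock: 9.43
position: [0.3204, -0.2996, 0.2459]
ee_rot: [3.06, 0.705, 0.002]
force: [0.8, -0.5, -0.9]
width: 0.989
gripper_force: 0.0
9.47 [ 0.3222 -0.3008  0.2502] 
 [[ 0.899  0.437  0.006]
 [ 0.437 -0.899 -0.005]
 [ 0.003  0.007 -1.   ]] 
F [ 2.8 -2.1  3.2] w 0.9905235443227127 gf 0.0 q [ 0.81  0.14 -0.2   1.99  0.03  1.01 -0.53]
(np.float64(277.6103717558435), np.float64(191.14532024470446))
249 164 56 48 [ 0.32294239 -0.2978063   0.036     ]
```

View pics/w4.png

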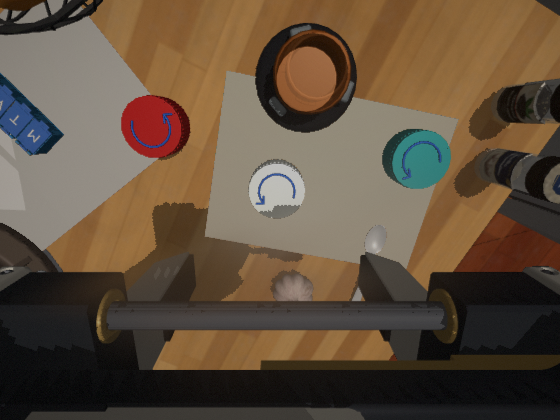

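The cap stands upright at (277,190), at (0.322,-0.298), and the tub mouth is open at about (313,75). Next I'll swing to the cup, close to the robot.

```bash
cat >> h.py <<'E'
import json
def log():
    s=telemetry.observe(); open('log.jsonl','a').write(json.dumps({k:list(map(float,s[k])) for k in('joints','position','ee_rot')})+'\n')
E
L='from h import *;log()'
python3 -c "$L"; python3 -m creep '9.1 2.6 -5.4 -1 0 0 -3;9.1 5.2 -10.8 -2 0 0 -6;9.1 7.9 -16.2 -3 0 0 -9;9.1 10.5 -21.6 -3 0 0 -12.5;9.1 13.1 -27 -3 0 0 -12.5';python3 -c "$L"; python3 - <<'E'
from h import *
s=st();t=np.radians(38.5)
delta([.45,.285,.26],np.array([[np.cos(t),np.sin(t),0],[np.sin(t),-np.cos(t),0],[0,0,-1]]))
E
```

```text
clock: 10.1
position: [0.3197, 0.0023, 0.2738]
ee_rot: [2.965, 1.035, 0.001]
force: [1.5, -0.1, 0.8]
width: 0.992
gripper_force: 0.0
10.1 [0.3197 0.0023 0.2738] 
 [[ 0.783  0.622  0.001]
 [ 0.622 -0.783 -0.001]
 [ 0.     0.001 -1.   ]] 
F [ 1.5 -0.1  0.8] w 0.99231681453354 gf 0.0 q [ 0.47 -0.08 -0.58  2.14 -0.05  1.07 -0.98]
shift cm [ 27.79 -14.02   1.38] turn deg [ 0.1 -0.  -0. ]
```

```bash
L='from h import *;log()'
python3 -m creep '9.1 5.5 -2.8 0 0 0 0;9.1 11 -5.6 0 0 0 0;9.1 16.5 -8.4 0 0 0 0;9.1 22 -11 1 0 0 0;9.1 27.8 -14 1 0 0 0';python3 -c "$L"; python3 -m creep '9.1 0 0 0 0 0 0;9.1 0 0 0 0 0 0';python3 -c "$L"; python3 - <<'E'
from h import *
s=st();ci=vision.camera_info('wrist');snap('wrist','w5')
print('pred rim',proj('wrist',[.4384,.2766,.037],ci),'grip top',proj('wrist',[.483,.312,.082],ci))
E
```

```text
clock: 10.72
position: [0.4504, 0.2815, 0.2624]
ee_rot: [2.966, 1.032, -0.002]
force: [0.1, -0.4, 0.9]
width: 0.987
gripper_force: 0.0
clock: 10.98
position: [0.4492, 0.2803, 0.263]
ee_rot: [2.966, 1.035, -0.002]
force: [0.3, -1.0, 0.5]
width: 0.991
gripper_force: 0.0
10.97 [0.4492 0.2803 0.263 ] 
 [[ 0.783  0.622 -0.001]
 [ 0.622 -0.783 -0.001]
 [-0.002 -0.    -1.   ]] 
F [ 0.3 -1.   0.5] w 0.9905868983428182 gf 0.0 q [-0.05  0.38 -0.81  1.74  0.3   1.15 -1.85]
pred rim (np.float64(274.4625519318084), np.float64(196.20483595818743)) grip top (np.float64(274.0266516625564), np.float64(151.69401765884422))
```

View pics/w5.png

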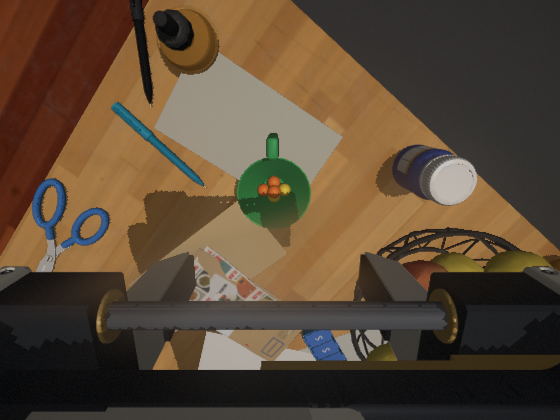

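The wrist view shows the cup rim at (274,193), the five balls near (274,187) and the grip block straight above at about (273,146). This matches the prediction within 3 px, and the 38.5° direction is right.

```bash
python3 -m creep '9.1 2 -0.2 2 0 0 0;9.1 4.8 -0.4 6 0 0 0;9.1 4.8 -0.4 11 0 0 0;9.1 4.8 -0.4 15.5 0 0 0;9.1 4.8 -0.4 15.5 0 0 0';python3 -m creep '9.1 0 0 2 0 0 0;9.1 0 0 4 0 0 0;9.1 0 0 4.1 0 0 0;9.1 0 0 4.1 0 0 0'; python3 - <<'E'
from h import *
log();st();delta([.484,.313,.067])
E
```

```text
clock: 11.65
position: [0.4835, 0.3101, 0.1065]
ee_rot: [2.965, 1.031, -0.009]
force: [0.5, -0.3, 0.5]
width: 0.99
gripper_force: 0.0
clock: 12.15
position: [0.4849, 0.3137, 0.0681]
ee_rot: [-2.966, -1.034, -0.001]
force: [0.1, 0.4, -1.1]
width: 0.995
gripper_force: 0.0
12.15 [0.4849 0.3137 0.0681] 
 [[ 0.783  0.622  0.   ]
 [ 0.622 -0.783  0.   ]
 [ 0.    -0.    -1.   ]] 
F [ 0.1  0.4 -1.1] w 0.9948302943496228 gf 0.0 q [-0.21  0.66 -0.66  1.83  0.54  0.83 -2.05]
shift cm [-0.11 -0.    0.11] turn deg None
```

```bash
python3 -m creep '5 0 0 0 0 0 0;3 0 0 0 0 0 0;1.8 0 0 0 0 0 0;0.5 0 0 0 0 0 0;0.5 0 0 0 0 0 0' 35;python3 -m creep '0.5 0 0 0 0 0 0;0.5 0 0 0 0 0 0;0.5 0 0 -1 0 0 0;0.5 0 0 -2 0 0 0;0.5 0 0 -3 0 0 0'; python3 - <<'E'
from h import *
log();st()
E
```

```text
clock: 12.78
position: [0.4848, 0.3134, 0.0677]
ee_rot: [2.966, 1.034, 0.0]
force: [1.1, 0.0, -0.3]
width: 0.496
gripper_force: 0.0
clock: 13.4
position: [0.4849, 0.3135, 0.0987]
ee_rot: [-2.966, -1.034, -0.001]
force: [-0.2, 0.2, -0.5]
width: 0.128
gripper_force: 35.0
13.4 [0.4849 0.3135 0.0987] 
 [[ 0.783  0.622  0.   ]
 [ 0.622 -0.783  0.   ]
 [ 0.001  0.    -1.   ]] 
F [-0.2  0.2 -0.5] w 0.12805282930775694 gf 34.995980858802795 q [-0.19  0.63 -0.69  1.81  0.5   0.89 -2.02]
```

```bash
python3 - <<'E'
from h import *
ci=vision.camera_info('wrist');b=snap('wrist','w6');log();s=telemetry.observe()
h=cv2.cvtColor(b,40);m=((h[...,0]>45)&(h[...,0]<90)&(h[...,1]>120)&(h[...,2]>40)).astype(np.uint8);m[260:]=0
cs,_=cv2.findContours(m,0,2);c=max(cs,key=cv2.contourArea);print('green bbox',cv2.boundingRect(c), 'row widths',[(y,int(m[y].sum())) for y in range(120,260,12)])
M=R.from_rotvec(s['ee_rot']).as_matrix();p=s['position']
for dz in(0,.01,.02):   # slip: rim lower by dz in the tool
    rc=p+M@np.array([-.057,0,.030+dz]); 
    P=[proj('wrist',rc+.044*(np.cos(a)*M[:,0]+np.sin(a)*M[:,1]),ci) for a in np.radians(range(0,360,5))]
    P=np.array(P);print(dz,P.min(0).round(),P.max(0).round())
# kinematic fit
from scipy.optimize import least_squares
D=[json.loads(l) for l in open('log.jsonl')]
Q=np.array([d['joints'] for d in D]);X=np.array([d['position'] for d in D]);O=R.from_rotvec([d['ee_rot'] for d in D])
def fk(q,p,s):
    T=np.eye(4)
    def tr(x,y,z):
        A=np.eye(4);A[:3,3]=[x,y,z];return A
    def ro(ax,a):
        A=np.eye(4);A[:3,:3]=R.from_euler(ax,a).as_matrix();return A
    off=p[:7]; 
    T=ro('z',s[0]*q[0]+off[0])@tr(p[7],0,p[8])@ro('y',q[1]+off[1])@ro('z',s[1]*q[2]+off[2])@tr(p[9],0,p[10])@ro('y',q[3]+off[3])@ro('z',s[2]*q[4]+off[4])@tr(p[11],0,p[12])@ro('y',q[5]+off[5])@ro('z',s[3]*q[6]+off[6])@tr(0,p[13],p[14])
    return T
import itertools
best=None
for s in itertools.product([1,-1],repeat=4):
    def f(p):
        r=[]
        for q,x,o in zip(Q,X,O):
            T=fk(q,p,s);r+=list(3*(T[:3,3]-x));r+=list((T[:3,:3]-o.as_matrix()).ravel()*.5)
        return np.array(r+list(.001*p[:7]*1)+list(.001*p[[7,9,11,13]]))
    p0=np.array([0,0,0,0,0,0,0,0,.3,0,.4,0,.4,0,.2])
    for o6 in(0,np.pi/2,np.pi,-np.pi/2):
        p1=p0.copy();p1[6]=o6
        z=least_squares(f,p1,max_nfev=60)
        if best is None or z.cost<best[0]: best=(z.cost,s,z.x)
print(best[0],best[1],best[2].round(3)); json.dump([best[1],list(best[2])],open('kin.json','w'))
for q,x in zip(Q,X): print(np.round(q,2),(fk(q,best[2],best[1])[:3,3]-x).round(4))
E
```

```text
Traceback (most recent call last):
ValueError: max() iterable argument is empty
```

```bash
cat > kin.py <<'E'
from h import *
from scipy.optimize import least_squares
import itertools
def fk(q,p,s):
    def tr(x,y,z):
        A=np.eye(4);A[:3,3]=[x,y,z];return A
    def ro(ax,a):
        A=np.eye(4);A[:3,:3]=R.from_euler(ax,a).as_matrix();return A
    o=p[:7]
    return ro('z',s[0]*q[0]+o[0])@tr(p[7],0,p[8])@ro('y',q[1]+o[1])@ro('z',s[1]*q[2]+o[2])@tr(p[9],0,p[10])@ro('y',q[3]+o[3])@ro('z',s[2]*q[4]+o[4])@tr(p[11],0,p[12])@ro('y',q[5]+o[5])@ro('z',s[3]*q[6]+o[6])@tr(0,p[13],p[14])
def fit():
    D=[json.loads(l) for l in open('log.jsonl')]
    Q=[d['joints'] for d in D];X=[np.array(d['position']) for d in D];O=[R.from_rotvec(d['ee_rot']).as_matrix() for d in D]
    best=None
    for s in itertools.product([1,-1],repeat=4):
        def f(p):
            r=[]
            for q,x,o in zip(Q,X,O):
                T=fk(q,p,s);r+=list(3*(T[:3,3]-x));r+=list((T[:3,:3]-o).ravel()*.5)
            return np.array(r+list(.002*p[:6])+list(.002*p[[7,9,11,13]]))
        for o6 in(0,np.pi/2,np.pi,-np.pi/2):
            p0=np.array([0,0,0,0,0,0,o6,0,.3,0,.4,0,.4,0,.2])
            z=least_squares(f,p0,max_nfev=40)
            if best is None or z.cost<best[0]: best=(z.cost,s,z.x)
    print(best[0],best[1],best[2].round(3)); json.dump([best[1],list(best[2])],open('kin.json','w'))
    for q,x in zip(Q,X): print(np.round(q,2),(fk(q,best[2],best[1])[:3,3]-x).round(4))
E
python3 - <<'E'
from kin import *
ci=vision.camera_info('wrist');b=cv2.imread('pics/w6.png');s=telemetry.observe()
h=cv2.cvtColor(b,40);m=((h[...,0]>40)&(h[...,0]<95)&(h[...,1]>110)&(h[...,2]>20)).astype(np.uint8)
cs,_=cv2.findContours(m,0,2)
for c in cs:
  if cv2.contourArea(c)>100: print('green',cv2.contourArea(c),cv2.boundingRect(c))
M=R.from_rotvec(s['ee_rot']).as_matrix();p=s['position']
for dz in(0,.01,.02):
    rc=p+M@np.array([-.057,0,.030+dz])
    P=np.array([proj('wrist',rc+.044*(np.cos(a)*M[:,0]+np.sin(a)*M[:,1]),ci) for a in np.radians(range(0,360,5))])
    g=p+M@np.array([0,0,-.015+dz]);print(dz,P.min(0).round(),P.max(0).round(),'block top',proj('wrist',g,ci))
fit()
E
```

```text
green 1027.0 (257, 330, 41, 31)
0 [209. 282.] [348. 398.] block top (np.float64(278.68408700978534), np.float64(307.4741431376689))
0.01 [212. 274.] [344. 386.] block top (np.float64(278.57958025012647), np.float64(295.23079292638175))
0.02 [215. 267.] [342. 375.] block top (np.float64(278.4875118925728), np.float64(284.4446471441661))
0.00022568098571308526 (-1, -1, -1, -1) [-0.134 -0.003  0.026 -0.009 -0.006  0.018  1.461 -0.041  2.869  0.035
  0.537  0.019  0.428  0.012  2.912]
[ 0.81  0.14 -0.2   1.99  0.03  1.01 -0.53] [ 0.0003 -0.0004 -0.0028]
[ 0.47 -0.08 -0.58  2.14 -0.05  1.07 -0.98] [-0.0003  0.0015  0.0016]
[-0.05  0.39 -0.81  1.73  0.3   1.15 -1.85] [ 0.0006 -0.0013  0.    ]
[-0.05  0.38 -0.81  1.74  0.3   1.15 -1.85] [ 0.0004 -0.0001 -0.    ]
[-0.21  0.66 -0.66  1.83  0.54  0.83 -2.05] [-0.0024 -0.0006  0.0004]
[-0.19  0.63 -0.69  1.81  0.5   0.89 -2.02] [-0.0009 -0.0004  0.0004]
[-0.19  0.63 -0.69  1.81  0.5   0.89 -2.02] [0.0028 0.0016 0.0005]
```

```bash
python3 - <<'E'
from h import *
a=snap('scene','s7')[190:310,90:290]
cv2.imwrite('pics/c7.png',np.hstack([cv2.resize(cv2.imread('pics/w6.png')[150:420,100:460],(400,300)),cv2.resize(a,(400,240),interpolation=cv2.INTER_CUBIC)[:240].copy() if 0 else cv2.resize(a,(400,300))]))
E
```

```text
(no output)
```

View pics/c7.png

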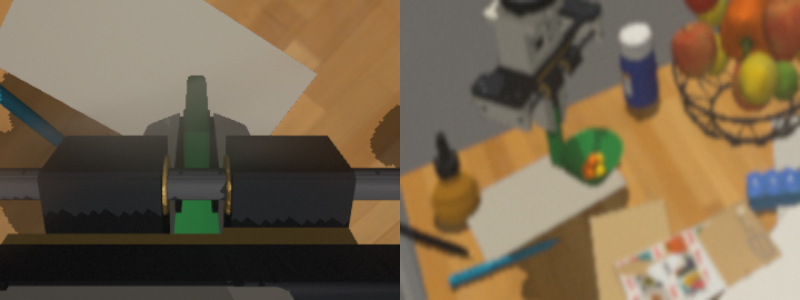

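The left half shows the block held between the pads, with its lower outer end at row ~217. The right half shows the cup lifted upright with its balls in it.

```bash
python3 - <<'E'
from h import *
ci=vision.camera_info('wrist');s=telemetry.observe();M=R.from_rotvec(s['ee_rot']).as_matrix();p=s['position']
for dz in(-.01,0,.01,.02):
    print(dz,[np.round(proj('wrist',p+M@np.array([x,0,z+dz]),ci)) for x,z in((.011,.067),(.011,-.015),(-.011,-.015))])
# rim in scene: balls/green centroid height check
b=cv2.imread('pics/s7.png');h=cv2.cvtColor(b,40);m=((h[...,0]>45)&(h[...,0]<90)&(h[...,1]>100)&(h[...,2]>40)).astype(np.uint8);m[:190]=0;m[:,:150]=0;m[:,220:]=0
cs,_=cv2.findContours(m,0,2);c=max(cs,key=cv2.contourArea);print(cv2.boundingRect(c))
for dz in(0,.01,.02):
    rc=p+M@np.array([-.057,0,.030+dz])
    P=np.array([proj('scene',rc+.044*(np.cos(a)*M[:,0]+np.sin(a)*M[:,1])) for a in np.radians(range(0,360,5))]);print(dz,P.min(0).round(1),P.max(0).round(1))
E
```

```text
-0.01 [array([278., 229.]), array([279., 298.]), array([279., 344.])]
0 [array([278., 223.]), array([279., 286.]), array([279., 328.])]
0.01 [array([278., 219.]), array([279., 275.]), array([279., 315.])]
0.02 [array([278., 215.]), array([279., 265.]), array([278., 303.])]
(164, 241, 37, 19)
0 [168.2 236.4] [201.4 257.4]
0.01 [168.8 239.2] [201.8 260.3]
0.02 [169.4 241.9] [202.2 263.2]
```

```bash
cat > ik.py <<'E'
from kin import *
lo=np.array([-2.62,-.44,-1.27,.08,-1.32,.12,-2.74]);hi=np.array([2.62,2.09,1.32,2.57,4.46,2,2.74])
S,P=json.load(open('kin.json'));P=np.array(P)
def setd(d1):
    P[14]=P[14]-P[8]+d1;P[8]=d1
LIP=np.array([-.101,0,.040])
def pose(phi,th,lip):
    f=np.radians(phi);t=np.radians(th)
    M=np.array([[np.cos(f),np.sin(f),0],[np.sin(f),-np.cos(f),0],[0,0,-1]])@R.from_euler('y',t).as_matrix()
    T=np.eye(4);T[:3,:3]=M;T[:3,3]=np.array(lip)-M@LIP;return T
def ik(T,q0):
    f=lambda q:np.r_[3*(fk(q,P,S)[:3,3]-T[:3,3]),(fk(q,P,S)[:3,:3]-T[:3,:3]).ravel()*.5,.003*(q-q0)]
    m=.03;z=least_squares(f,np.clip(q0,lo+m+.01,hi-m-.01),bounds=(lo+m,hi-m),max_nfev=60)
    A=fk(z.x,P,S);return z.x,np.linalg.norm(A[:3,3]-T[:3,3]),np.degrees(R.from_matrix(A[:3,:3].T@T[:3,:3]).magnitude())
E
python3 - <<'E'
from ik import *
q=telemetry.observe()['joints']
for d1 in(.28,.34):
  setd(d1)
  for phi in range(-110,60,20):
    qq=np.array(q);qq[0]+=1.1;r=[];o=np.array([.44-.0,-.277,.2])
    for th in(0,25,40,55,65,75):
        lip=np.array([.44,-.277,.125 if th>45 else .16])+.01*np.array([np.cos(np.radians(phi)),np.sin(np.radians(phi)),0])
        qq,e,a=ik(pose(phi,th,lip),qq);r.append((round(e*1000),round(a)))
    print(d1,phi,r,qq.round(2))
E
```

```text
0.28 -110 [(0, 0), (6, 3), (26, 15), (37, 25), (40, 32), (38, 39)] [-0.82  1.02  1.29  1.73  0.    1.07 -2.71]
0.28 -90 [(0, 0), (0, 0), (13, 6), (37, 16), (51, 25), (58, 33)] [-0.92  0.87  1.29  2.    0.02  0.6  -2.71]
0.28 -70 [(0, 0), (0, 0), (0, 0), (33, 10), (53, 18), (73, 26)] [-0.97  0.79  1.29  2.22  0.03  0.15 -2.71]
0.28 -50 [(0, 0), (0, 0), (0, 0), (16, 12), (31, 22), (50, 31)] [-1.    0.55  1.29  2.24  0.33  0.15 -2.71]
0.28 -30 [(0, 0), (0, 0), (0, 0), (21, 15), (31, 25), (56, 32)] [-0.59 -0.08  0.84  2.36  0.98  0.15 -2.71]
0.28 -10 [(0, 0), (0, 0), (0, 0), (11, 9), (22, 15), (31, 18)] [ 2.15  0.96 -1.24  2.43 -1.29  0.33  0.92]
0.28 10 [(0, 0), (0, 0), (0, 0), (0, 0), (2, 1), (3, 2)] [ 2.1   1.06 -1.24  2.43 -1.29  0.32  1.07]
0.28 30 [(0, 0), (0, 0), (0, 0), (0, 0), (0, 0), (0, 0)] [ 2.02  1.1  -1.24  2.16 -0.49  0.64  0.36]
0.28 50 [(0, 0), (0, 0), (0, 0), (0, 0), (0, 0), (0, 0)] [ 1.86  1.17 -1.24  1.88 -0.24  1.05  0.2 ]
0.34 -110 [(0, 0), (8, 5), (26, 16), (36, 26), (37, 34), (32, 40)] [-0.88  1.11  1.29  1.69 -0.06  1.14 -2.71]
0.34 -90 [(0, 0), (0, 0), (17, 8), (39, 18), (50, 26), (54, 35)] [-1.01  0.96  1.29  1.98 -0.03  0.69 -2.71]
0.34 -70 [(0, 0), (0, 0), (8, 3), (43, 11), (66, 18), (63, 13)] [-1.63  1.86  1.29  2.5  -0.92  0.15 -2.71]
0.34 -50 [(0, 0), (0, 0), (0, 0), (20, 15), (40, 24), (64, 32)] [-1.1   0.73  1.29  2.29  0.15  0.15 -2.71]
0.34 -30 [(0, 0), (0, 0), (1, 1), (21, 17), (43, 25), (58, 33)] [-0.7  -0.23  0.97  2.46  1.1   0.15 -2.71]
0.34 -10 [(0, 0), (0, 0), (0, 0), (12, 9), (21, 13), (25, 13)] [ 2.33  1.27 -1.24  2.54 -1.29  0.15  1.2 ]
0.34 10 [(0, 0), (0, 0), (0, 0), (0, 0), (0, 0), (0, 0)] [ 2.24  1.19 -1.19  2.46 -1.    0.27  0.95]
0.34 30 [(0, 0), (0, 0), (0, 0), (0, 0), (0, 0), (0, 0)] [ 2.12  1.22 -1.22  2.13 -0.28  0.71  0.28]
0.34 50 [(0, 0), (0, 0), (0, 0), (0, 0), (0, 0), (0, 0)] [ 1.91  1.26 -1.21  1.8  -0.13  1.14  0.2 ]
```

```bash
python3 - <<'E'
from ik import *
q=telemetry.observe()['joints']
print(np.array(q).round(2))
for d1 in(.28,.34):
  setd(d1)
  for phi in range(40,171,20):
    qq=np.array(q);qq[0]+=1.1;r=[]
    for th in(0,25,40,55,65,75):
        lip=np.array([.44,-.277,.125 if th>45 else .16])+.01*np.array([np.cos(np.radians(phi)),np.sin(np.radians(phi)),0])
        qq,e,a=ik(pose(phi,th,lip),qq);r.append((round(e*1000),round(a)))
        if th==0:qs=qq.copy()
    print(d1,phi,r,qs.round(2),qq.round(2),'margin',np.minimum(qq-lo,hi-qq).min().round(2))
E
```

```text
[-0.19  0.63 -0.69  1.81  0.5   0.89 -2.02]
0.28 40 [(0, 0), (0, 0), (0, 0), (0, 0), (0, 0), (0, 0)] [ 1.03  0.6  -1.07  1.77  0.57  1.13 -1.09] [ 1.95  1.14 -1.24  2.02 -0.33  0.85  0.25] margin 0.03
0.28 60 [(0, 0), (0, 0), (0, 0), (0, 0), (0, 0), (0, 0)] [ 1.14  0.6  -1.21  1.87  0.62  1.12 -0.83] [ 1.76  1.2  -1.23  1.74 -0.17  1.24  0.18] margin 0.04
0.28 80 [(0, 0), (0, 0), (0, 0), (0, 0), (0, 0), (0, 0)] [ 1.22  0.53 -1.24  1.97  0.56  1.07 -0.44] [ 1.54  1.23 -1.19  1.48 -0.1   1.62  0.22] margin 0.08
0.28 100 [(0, 0), (0, 0), (0, 0), (0, 0), (0, 0), (0, 0)] [ 1.32  0.43 -1.24  2.05  0.48  1.    0.01] [ 1.31  1.25 -1.12  1.24 -0.04  1.96  0.31] margin 0.04
0.28 120 [(0, 0), (0, 0), (0, 0), (0, 0), (13, 6), (29, 12)] [ 1.44  0.36 -1.24  2.11  0.41  0.96  0.5 ] [ 1.2   1.13 -0.98  1.27 -0.    1.97  0.55] margin 0.03
0.28 140 [(0, 0), (0, 0), (0, 0), (8, 3), (30, 12), (50, 21)] [ 1.55  0.33 -1.24  2.13  0.38  0.94  0.97] [ 0.76  0.87 -0.36  1.27 -0.    1.97  1.17] margin 0.03
0.28 160 [(56, 32), (71, 58), (89, 67), (93, 81), (97, 91), (101, 100)] [ 1.46  0.14 -0.56  2.54 -1.29  
[... 490 characters left out ...]
 1.32 -1.17  1.33 -0.02  1.72  0.25] margin 0.1
0.34 100 [(0, 0), (0, 0), (0, 0), (0, 0), (0, 0), (10, 4)] [ 1.32  0.43 -1.24  2.05  0.48  1.    0.01] [ 1.31  1.29 -1.06  1.13 -0.    1.97  0.39] margin 0.03
0.34 120 [(0, 0), (0, 0), (0, 0), (2, 1), (20, 9), (37, 16)] [ 1.44  0.36 -1.24  2.11  0.41  0.96  0.5 ] [ 1.14  1.12 -0.83  1.16 -0.    1.97  0.69] margin 0.03
0.34 140 [(0, 0), (0, 0), (0, 0), (13, 6), (34, 15), (54, 24)] [ 1.55  0.33 -1.24  2.13  0.38  0.94  0.97] [ 0.7   0.92 -0.27  1.16 -0.    1.97  1.22] margin 0.03
0.34 160 [(57, 31), (84, 56), (77, 73), (76, 86), (80, 68), (77, 65)] [ 1.11  0.14 -0.16  2.54 -1.29  0.32 -2.71] [-0.45  1.55  1.29  1.2   0.07  1.97 -2.71] margin 0.03
```

```bash
L='from h import *;log()'
python3 -m creep '0.5 0 0 -3 0 0 0;0.5 0 0 -8 0 0 0;0.5 0 0 -14 0 0 0;0.5 0 0 -19 0 0 0;0.5 0 0 -22 0 0 0' 45; python3 -c "$L"
python3 -m creep '0.5 -1.5 0.8 0 0 0 0;0.5 -4.5 2.4 0 0 0 0;0.5 -8 4.2 0 0 0 0;0.5 -11 5.8 0 0 0 0;0.5 -14 7.3 0 0 0 0';python3 -c "$L"
python3 -m creep '0.5 -3.2 1.6 0 0 0 0;0.5 -6.4 3.2 0 0 0 0;0.5 -9.4 4.8 0 0 0 0;0.5 -12 6.2 0 0 0 0;0.5 -13.4 7.1 0 0 0 0';python3 -c "$L"
python3 - <<'E'
from ik import *
st();T=pose(70,0,[.4434,-.2676,.20]);print(T[:3,3]);delta(T[:3,3],T[:3,:3])
E
```

```text
clock: 14.12
position: [0.4849, 0.3139, 0.3205]
ee_rot: [-2.966, -1.034, -0.004]
force: [0.0, -1.0, -2.0]
width: 0.127
gripper_force: 45.0
clock: 14.75
position: [0.4191, 0.167, 0.3163]
ee_rot: [2.966, 1.032, -0.004]
force: [0.7, -0.8, -0.2]
width: 0.13
gripper_force: 45.0
clock: 15.38
position: [0.3577, 0.0282, 0.3165]
ee_rot: [2.968, 1.03, -0.004]
force: [-0.2, -0.5, -0.8]
width: 0.128
gripper_force: 45.0
15.38 [0.3577 0.0282 0.3165] 
 [[ 0.785  0.619 -0.002]
 [ 0.619 -0.785 -0.001]
 [-0.002 -0.    -1.   ]] 
F [-0.2 -0.5 -0.8] w 0.12813401245300554 gf 44.99649524688721 q [ 0.53 -0.03 -0.71  1.99 -0.02  1.18 -1.08]
[ 0.47794403 -0.17269105  0.24      ]
shift cm [-2.99 23.22  7.65] turn deg [ -0.1   0.1 -31.7]
```

```bash
L='from h import *;log()'
python3 -m creep '0.5 -0.3 3 0 0 0 -4;0.5 -0.9 8.5 0 0 0 -11;0.5 -1.6 14.5 0 0 0 -19;0.5 -2.4 20 0 0 0 -27;0.5 -3 23.2 2 0 0 -31.7'; python3 -c "$L"
python3 -m creep '0.5 0 0 0 0 0 0;0.5 0 0 0 0 0 0'
python3 - <<'E'
from ik import *
log();s=st()
# wrist look at the tub mouth
ci=vision.camera_info('wrist');b=snap('wrist','w8');t=snap('top','t8')
print('pred tub mouth',proj('wrist',[.44,-.277,.108],ci))
T=pose(70,0,[.4434,-.2676,.20]);delta(T[:3,3],T[:3,:3])
cv2.imwrite('pics/c8.png',np.hstack([cv2.resize(b,(400,300)),cv2.resize(t[120:330,300:500],(400,420))[:300]]))
E
```

```text
clock: 16.0
position: [0.4807, -0.1733, 0.2968]
ee_rot: [2.57, 1.805, -0.0]
force: [-0.1, 0.2, -0.9]
width: 0.131
gripper_force: 45.0
clock: 16.25
position: [0.4793, -0.1693, 0.297]
ee_rot: [-2.57, -1.803, 0.001]
force: [0.5, 1.8, -0.9]
width: 0.125
gripper_force: 45.0
16.25 [ 0.4793 -0.1693  0.297 ] 
 [[ 0.34   0.94  -0.002]
 [ 0.94  -0.34   0.001]
 [ 0.    -0.002 -1.   ]] 
F [ 0.5  1.8 -0.9] w 0.12524915335929276 gf 44.99603748321533 q [ 0.69  0.26 -0.57  1.74  0.15  1.18 -0.26]
pred tub mouth (np.float64(277.43963052298204), np.float64(291.30840718847554))
shift cm [-0.42 -0.06  5.8 ] turn deg [0.  0.  0.2]
```

View pics/c8.png

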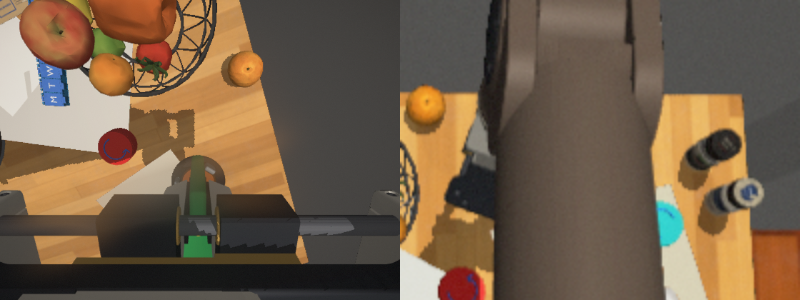

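The left half shows the tub just ahead of and below the held cup, at about full-frame (275,260), partly hidden. In the right half the arm hides the tub from the top camera. Now I'll compute the pour tilt rows, pivoting on the lip.

```bash
cat > rows.py <<'E'
from ik import *
def rows(lst,phi=70,tub=(.4405,-.2768)):
    s=telemetry.observe();M=R.from_rotvec(s['ee_rot']).as_matrix()
    for th,h,z in lst:
        T=pose(phi,th,[tub[0]+h*np.cos(np.radians(phi)),tub[1]+h*np.sin(np.radians(phi)),z])
        print(th,np.round(M.T@(T[:3,3]-s['position'])*100,2),np.round(np.degrees(R.from_matrix(M.T@T[:3,:3]).as_rotvec()),1))
    A=np.eye(4);A[:3,:3]=M;A[:3,3]=s['position'];print('lip now',(A@np.r_[LIP,1])[:3].round(4))
E
python3 - <<'E'
from rows import *
rows([(5,.012,.22),(14,.012,.2),(22,.012,.185),(30,.012,.17),(30,.012,.17)])
E
```

```text
5 [-0.57 -0.01  2.93] [-0.   5.   0.2]
14 [-1.45 -0.02  3.47] [-0.  14.   0.2]
22 [-2.42 -0.02  3.81] [-0.  22.   0.2]
30 [-3.54 -0.02  4.29] [-0.  30.   0.2]
30 [-3.54 -0.02  4.29] [-0.  30.   0.2]
lip now [ 0.4457 -0.2639  0.258 ]
```

```bash

python3 -m creep '0.5 -0.6 0 2.9 0 5 0;0.5 -1.5 0 3.5 0 14 0;0.5 -2.4 0 3.8 0 22 0;0.5 -3.5 0 4.3 0 30 0;0.5 -3.5 0 4.3 0 30 0' 50
python3 - <<'E'
from rows import *
log();st();fit()
rows([(35,.012,.15),(40,.012,.135),(44,.012,.125),(47,.012,.122),(47,.012,.122)])
E
```

```text
clock: 16.98
position: [0.4667, -0.2061, 0.2533]
ee_rot: [-2.278, -1.587, -0.609]
force: [-0.7, 0.1, -1.7]
width: 0.122
gripper_force: 50.0
16.98 [ 0.4667 -0.2061  0.2533] 
 [[ 0.301  0.938  0.171]
 [ 0.812 -0.346  0.47 ]
 [ 0.5   -0.003 -0.866]] 
F [-0.7  0.1 -1.7] w 0.12225492296331499 gf 50.00020444393158 q [ 1.11  0.43 -0.63  1.77 -0.3   1.12  0.3 ]
0.004264823278245241 (-1, -1, -1, -1) [-5.300e-02  2.900e-02 -3.500e-02  2.500e-02 -2.200e-02 -4.800e-02
  1.501e+00 -1.000e-03  2.980e-01 -1.600e-02  5.580e-01 -3.000e-02
  4.100e-01  1.000e-03  3.910e-01]
[ 0.81  0.14 -0.2   1.99  0.03  1.01 -0.53] [-0.0016  0.0123 -0.0012]
[ 0.47 -0.08 -0.58  2.14 -0.05  1.07 -0.98] [ 0.004   0.0123 -0.0007]
[-0.05  0.39 -0.81  1.73  0.3   1.15 -1.85] [ 0.0033 -0.0037  0.0001]
[-0.05  0.38 -0.81  1.74  0.3   1.15 -1.85] [ 0.0034 -0.0036  0.0001]
[-0.21  0.66 -0.66  1.83  0.54  0.83 -2.05] [-0.0032  0.0028  0.0038]
[-0.19  0.63 -0.69  1.81  0.5   0.89 -2.02] [-0.0018  0.0011  0.0033]
[-0.19  0.63 -0.69  1.81  0.5   0.89 -2.02] [-0.0017  0.001   0.0032]
[-0.11  0.42 -0.8   1.54  0.31  1.31 -1.85] [ 0.0039 -0.0102 -0.0024]
[ 0.23  0.19 -0.84  1.82  0.15  1.21 -1.55] [ 0.005  -0.0007 -0.0005]
[ 0.53 -0.03 -0.71  1.99 -0.02  1.18 -1.08] [ 0.0055  0.0059 -0.001 ]
[ 0.7   0.27 -0.57  1.74  0.15  1.18 -0.26] [-0.0028  0.0001 -0.0017]
[ 0.69  0.26 -0.57  1.74  0.15  1.18 -0.26] [-0.0027  0.0001 -0.0017]
[ 1.11  0.43 -0.63  1.77 -0.3   1.12  0.3 ] [ 0.0089 -0.0034 -0.0013]
35 [-0.94 -0.04  0.91] [-0.   5.  -0.3]
40 [-2.16 -0.04  1.38] [ 0.  10.  -0.3]
44 [-3.07 -0.03  1.61] [ 0.  14.  -0.3]
47 [-3.57 -0.03  1.42] [ 0.  17.  -0.3]
47 [-3.57 -0.03  1.42] [ 0.  17.  -0.3]
lip now [ 0.4432 -0.2693  0.1681]
```

```bash

python3 -m creep '0.5 -0.9 0 0.9 0 5 0;0.5 -2.2 0 1.4 0 10 0;0.5 -3.1 0 1.6 0 14 0;0.5 -3.6 0 1.4 0 17 0;0.5 -3.6 0 1.4 0 17 0'
python3 - <<'E'
from rows import *
log();s=st();A=np.eye(4);A[:3,:3]=R.from_rotvec(s['ee_rot']).as_matrix();A[:3,3]=s['position']
ci=vision.camera_info('wrist');im={n:snap(n,n+'9') for n in('scene','wrist','top')}
for n in im:
    h=cv2.cvtColor(im[n],40);m=((h[...,0]>45)&(h[...,0]<90)&(h[...,1]>90)&(h[...,2]>30)).astype(np.uint8)
    cs,_=cv2.findContours(m,0,2);c=ci if n=='wrist' else None
    print(n,[(cv2.boundingRect(k),cv2.contourArea(k)) for k in cs if cv2.contourArea(k)>40])
    P=np.array([proj(n,(A@np.r_[-.057+.044*np.cos(a),.044*np.sin(a),.040,1])[:3],c) for a in np.radians(range(0,360,10))])
    print('  rim bbox pred',P.min(0).round(1),P.max(0).round(1),'lip',P[18].round(1),'mouth',np.round(proj(n,[.4405,-.2768,.108],c),1))
    m2=((h[...,0]>8)&(h[...,0]<35)&(h[...,1]>170)&(h[...,2]>150)).astype(np.uint8);cs,_=cv2.findContours(m2,0,2);print('  balls?',[cv2.boundingRect(k) for k in cs if cv2.contourArea(k)>10][:8])
rows([(52,.012,.122),(56,.012,.122),(60,.012,.122)])
E
```

```text
clock: 17.6
position: [0.4603, -0.2259, 0.2244]
ee_rot: [-2.067, -1.45, -0.897]
force: [0.1, 0.9, -0.8]
width: 0.127
gripper_force: 50.0
17.6 [ 0.4603 -0.2259  0.2244] 
 [[ 0.233  0.94   0.248]
 [ 0.641 -0.34   0.688]
 [ 0.731 -0.001 -0.682]] 
F [ 0.1  0.9 -0.8] w 0.1269663580742805 gf 49.99612748622894 q [ 1.26  0.63 -0.68  1.75 -0.43  1.18  0.52]
scene [((375, 184, 11, 15), 42.5), ((313, 149, 29, 30), 317.0)]
  rim bbox pred [326.  156.9] [345.  177.7] lip [343.9 175.2] mouth [348. 179.]
  balls? [(151, 401, 23, 19), (369, 399, 11, 13), (454, 388, 12, 11), (146, 386, 12, 13), (327, 385, 14, 8), (386, 379, 104, 41), (320, 377, 8, 8), (193, 368, 14, 25)]
wrist [((257, 332, 41, 28), 492.5), ((266, 254, 23, 47), 798.5)]
  rim bbox pred [211.7 276.4] [344.2 387.9] lip [277.9 387.9] mouth [276.2 411.6]
  balls? [(266, 341, 7, 7), (275, 334, 5, 17), (319, 188, 42, 41), (134, 153, 54, 45), (236, 114, 16, 25), (60, 113, 7, 8), (277, 79, 12, 16), (246, 75, 13, 16)]
top [((418, 232, 22, 12), 59.5), ((340, 198, 37, 30), 308.0)]
  rim bbox pred [357.1 193.3] [378.5 227.8] lip [376.9 216.6] mouth [381.  219.8]
  balls? [(477, 381, 10, 39), (498, 371, 10, 11), (489, 360, 10, 32), (433, 341, 10, 10), (486, 338, 8, 13), (433, 331, 10, 9), (149, 313, 27, 107), (23, 283, 7, 25)]
52 [-0.86 -0.14 -1.02] [-0.1  5.1  0.2]
56 [-1.22 -0.14 -1.68] [-0.2  9.1  0.2]
60 [-1.63 -0.14 -2.32] [-0.2 13.1  0.2]
lip now [ 0.4475 -0.2622  0.1244]
```

```bash
python3 - <<'E'
from rows import *
rows([(49,.006,.120),(52,.006,.119),(54,.006,.119),(56,.006,.119),(58,.006,.119)])
E
```

```text
49 [-1.17 -0.14 -0.8 ] [-0.1  2.1  0.2]
52 [-1.49 -0.14 -1.25] [-0.1  5.1  0.2]
54 [-1.66 -0.14 -1.59] [-0.1  7.1  0.2]
56 [-1.85 -0.14 -1.92] [-0.2  9.1  0.2]
58 [-2.05 -0.15 -2.24] [-0.2 11.1  0.2]
lip now [ 0.4475 -0.2622  0.1244]
```

```bash

python3 -m creep '0.5 -0.6 -0.1 -0.4 0 1 0;0.5 -1.2 -0.1 -0.8 0 2 0;0.5 -1.2 -0.1 -0.8 0 2 0;0.5 -1.5 -0.1 -1.25 0 5 0;0.5 -1.5 -0.1 -1.25 0 5 0'
python3 - <<'E'
from rows import *
log();st()
rows([(53,.006,.119),(54,.006,.119),(55,.006,.119),(56,.006,.119),(57,.006,.119)])
E
```

```text
clock: 18.38
position: [0.4521, -0.2449, 0.2212]
ee_rot: [-2.002, -1.401, -0.977]
force: [-0.1, -0.4, -1.7]
width: 0.128
gripper_force: 50.0
18.38 [ 0.4521 -0.2449  0.2212] 
 [[ 0.211  0.94   0.269]
 [ 0.577 -0.342  0.742]
 [ 0.789 -0.001 -0.614]] 
F [-0.1 -0.4 -1.7] w 0.12830135716021213 gf 49.996129274368286 q [ 1.31  0.7  -0.68  1.71 -0.45  1.24  0.57]
53 [ 0.26 -0.   -0.09] [-0.1  0.9 -0.1]
54 [ 0.18 -0.   -0.26] [-0.1  1.9 -0.1]
55 [ 0.11 -0.   -0.44] [-0.1  2.9 -0.1]
56 [ 0.03 -0.   -0.61] [-0.1  3.9 -0.1]
57 [-0.06 -0.   -0.78] [-0.1  4.9 -0.1]
lip now [ 0.4416 -0.2735  0.1169]
```

```bash

python3 -m creep '0.5 0.25 0 -0.1 0 1 0;0.5 0.2 0 -0.25 0 2 0;0.5 0.1 0 -0.45 0 3 0;0.5 0 0 -0.6 0 4 0;0.5 -0.1 0 -0.8 0 5 0'
python3 -m creep '0.5 0 0 0 0 0 0;0.5 0 0 0 0 0 0'
python3 - <<'E'
from rows import *
log();s=st()
rows([(59,.007,.119),(61,.007,.119),(63,.007,.119),(65,.007,.119),(67,.007,.119)])
E
```

```text
clock: 19.0
position: [0.4503, -0.2503, 0.2263]
ee_rot: [-1.933, -1.357, -1.051]
force: [-0.7, -0.0, -1.2]
width: 0.131
gripper_force: 50.0
clock: 19.25
position: [0.4505, -0.25, 0.2264]
ee_rot: [-1.934, -1.358, -1.05]
force: [-0.1, -0.6, -0.4]
width: 0.128
gripper_force: 50.0
19.25 [ 0.4505 -0.25    0.2264] 
 [[ 0.185  0.941  0.285]
 [ 0.512 -0.34   0.789]
 [ 0.839  0.    -0.545]] 
F [-0.1 -0.6 -0.4] w 0.12800064950404466 gf 49.996342062950134 q [ 1.34  0.74 -0.69  1.69 -0.48  1.28  0.6 ]
59 [-0.23 -0.02 -0.31] [-0.1  2.   0.1]
61 [-0.39 -0.02 -0.66] [-0.1  4.   0.1]
63 [-0.56 -0.03 -1.  ] [-0.1  6.   0.1]
65 [-0.74 -0.03 -1.33] [-0.1  8.   0.1]
67 [-0.93 -0.03 -1.66] [-0.1 10.   0.1]
lip now [ 0.4432 -0.2702  0.1199]
```

```bash

python3 -m creep '0.5 -0.2 0 -0.3 0 2 0;0.5 -0.4 0 -0.65 0 4 0;0.5 -0.55 0 -1 0 6 0;0.5 -0.75 0 -1.35 0 8 0;0.5 -0.95 0 -1.65 0 10 0'
python3 -m creep '0.5 0 0 0 0 0 0;0.5 0 0 0 0 0 0'
python3 - <<'E'
from rows import *
log();s=st()
rows([(70,.007,.120),(72,.007,.120),(74,.007,.120),(76,.007,.120),(78,.007,.120)])
E
```

```text
clock: 19.88
position: [0.4438, -0.2684, 0.2272]
ee_rot: [-1.795, -1.259, -1.191]
force: [-0.8, -0.2, -0.7]
width: 0.127
gripper_force: 50.0
clock: 20.12
position: [0.4441, -0.2678, 0.2275]
ee_rot: [-1.796, -1.261, -1.189]
force: [-1.0, 0.7, -0.6]
width: 0.128
gripper_force: 50.0
20.12 [ 0.4441 -0.2678  0.2275] 
 [[ 0.132  0.941  0.313]
 [ 0.368 -0.339  0.866]
 [ 0.921  0.    -0.391]] 
F [-1.   0.7 -0.6] w 0.12823887360772784 gf 49.99646544456482 q [ 1.39  0.86 -0.71  1.64 -0.53  1.38  0.65]
70 [-0.12 -0.03 -0.57] [-0.1  3.   0.1]
72 [-0.29 -0.03 -0.92] [-0.1  5.   0.1]
74 [-0.46 -0.03 -1.25] [-0.1  7.   0.1]
76 [-0.65 -0.03 -1.58] [-0.1  9.   0.1]
78 [-0.85 -0.03 -1.9 ] [-0.1 11.   0.1]
lip now [ 0.4432 -0.2702  0.1189]
```

Now to 78° with a dwell, then back upright with a lift, pivoting on the lip.

```bash

python3 -m creep '0.5 -0.1 0 -0.6 0 3 0;0.5 -0.3 0 -0.9 0 5 0;0.5 -0.45 0 -1.25 0 7 0;0.5 -0.65 0 -1.6 0 9 0;0.5 -0.85 0 -1.9 0 11 0'
python3 -m creep '0.5 0 0 0 0 0 0;0.5 0 0 0 0 0 0;0.5 0 0 0 0 0 0;0.5 0 0 0 0 0 0'
python3 - <<'E'
from rows import *
log();s=st();ci=vision.camera_info('wrist')
im={n:snap(n,n+'10') for n in('scene','wrist','top')}
rows([(68,.015,.15),(58,.02,.17),(48,.03,.19),(38,.03,.21),(30,.03,.22)])
for n,(x0,y0,x1,y1) in (('scene',(300,140,400,230)),('top',(320,180,420,260))):
    h=cv2.cvtColor(im[n],40);m=((h[...,0]>8)&(h[...,0]<35)&(h[...,1]>190)&(h[...,2]>140)).astype(np.uint8)[y0:y1,x0:x1]
    cs,_=cv2.findContours(m,0,2);print(n,[cv2.boundingRect(k) for k in cs])
E
```

```text
clock: 20.75
position: [0.4368, -0.2879, 0.2268]
ee_rot: [-1.637, -1.149, -1.329]
force: [0.4, 0.6, -0.4]
width: 0.126
gripper_force: 50.0
clock: 21.25
position: [0.437, -0.2874, 0.2272]
ee_rot: [-1.639, -1.151, -1.326]
force: [-0.3, -0.2, -0.8]
width: 0.13
gripper_force: 50.0
21.25 [ 0.437  -0.2874  0.2272] 
 [[ 0.07   0.941  0.332]
 [ 0.196 -0.339  0.92 ]
 [ 0.978  0.    -0.208]] 
F [-0.3 -0.2 -0.8] w 0.12988315406433001 gf 49.99645113945007 q [ 1.43  0.99 -0.72  1.58 -0.57  1.49  0.68]
68 [ 3.65 -0.02  1.99] [ -0.1 -10.    0.1]
58 [ 5.93 -0.01  3.94] [ -0.1 -20.    0.1]
48 [ 7.98 -0.01  6.39] [ -0.1 -30.    0.1]
38 [ 9.5  -0.    7.82] [ -0.1 -40.    0.1]
30 [9.9  0.   9.01] [ -0.1 -48.    0.1]
lip now [ 0.4431 -0.2705  0.1199]
scene [(0, 60, 2, 6)]
top [(59, 50, 5, 4), (52, 50, 6, 4), (64, 47, 1, 1), (64, 45, 1, 1), (56, 45, 7, 4)]
```

```bash

python3 -m creep '0.5 3.65 0 2 0 -10 0;0.5 5.9 0 3.9 0 -20 0;0.5 8 0 6.4 0 -30 0;0.5 9.5 0 7.8 0 -40 0;0.5 9.9 0 9 0 -48 0'
python3 - <<'E'
from rows import *
log();s=st()
rows([(20,.035,.23),(10,.04,.25),(0,.045,.27),(0,.045,.27)])
E
```

```text
clock: 22.02
position: [0.4745, -0.1839, 0.3072]
ee_rot: [-2.277, -1.603, -0.606]
force: [0.1, -0.7, -1.2]
width: 0.127
gripper_force: 50.0
22.02 [ 0.4745 -0.1839  0.3072] 
 [[ 0.292  0.941  0.171]
 [ 0.818 -0.338  0.464]
 [ 0.495  0.004 -0.869]] 
F [ 0.1 -0.7 -1.2] w 0.12687512992589764 gf 49.994736313819885 q [ 1.1   0.37 -0.67  1.72 -0.31  1.2   0.23]
20 [ 1.25 -0.02  1.3 ] [ 0.1 -9.7  0.3]
10 [ 2.9  -0.01  1.69] [  0.1 -19.7   0.3]
0 [ 4.23 -0.    2.09] [  0.2 -29.7   0.3]
0 [ 4.23 -0.    2.09] [  0.2 -29.7   0.3]
lip now [ 0.4519 -0.248   0.2225]
```

```bash

python3 -m creep '0.5 1.25 0 1.3 0 -10 0;0.5 2.9 0 1.7 0 -20 0;0.5 4.2 0 2.1 0 -29.7 0;0.5 4.2 0 2.1 0 -29.7 0'
python3 - <<'E'
from rows import *
log();s=st();t=np.radians(38.5)
Rt=np.array([[np.cos(t),np.sin(t),0],[np.sin(t),-np.cos(t),0],[0,0,-1]])
delta([.36,.03,.32],Rt)
E
```

```text
clock: 22.52
position: [0.4913, -0.1348, 0.3092]
ee_rot: [-2.56, -1.819, -0.009]
force: [0.2, 0.4, -0.2]
width: 0.127
gripper_force: 50.0
22.52 [ 0.4913 -0.1348  0.3092] 
 [[ 0.329  0.944  0.004]
 [ 0.944 -0.329  0.004]
 [ 0.005  0.002 -1.   ]] 
F [ 0.2  0.4 -0.2] w 0.12697453145987186 gf 49.996774792671204 q [ 0.66  0.26 -0.62  1.72  0.15  1.21 -0.33]
shift cm [ 11.25 -17.82  -1.06] turn deg [ 0.  -0.3 32.3]
```

```bash

python3 -m creep '0.5 1.5 -3 -0.5 0 0 5;0.5 4.5 -7.2 -1 0 0 13;0.5 7.5 -12 -1 0 0 21;0.5 10 -16 -1 0 0 28;0.5 11.2 -17.8 -1 0 0 32'
python3 - <<'E'
from rows import *
s=st();t=np.radians(38.5)
Rt=np.array([[np.cos(t),np.sin(t),0],[np.sin(t),-np.cos(t),0],[0,0,-1]])
delta([.484,.313,.20],Rt)
im={n:snap(n,n+'11') for n in('scene','top')};t0={'scene':cv2.imread('pics/s3.png'),'top':cv2.imread('pics/t3.png')}
def mask(b):
    h=cv2.cvtColor(b,40);return ((h[...,0]>4)&(h[...,0]<35)&(h[...,1]>190)&(h[...,2]>140)).astype(np.uint8)
for n in im:
    m=mask(im[n]);cs,_=cv2.findContours(m,0,2)
    print(n,[(cv2.boundingRect(k),np.round(cv2.mean(im[n],cv2.drawContours(np.zeros(m.shape,np.uint8),[k],-1,1,-1))[:3])) for k in cs if cv2.contourArea(k)>3 and 140<cv2.boundingRect(k)[0]<440 and cv2.boundingRect(k)[1]<300])
print('mouth',proj('top',[.4405,-.2768,.108]),'bottom',proj('top',[.4405,-.2768,.018]))
def ascii(b,x0,y0,x1,y1):
    h=cv2.cvtColor(b[y0:y1,x0:x1],40)
    for r in h: print(' '.join('%3d/%02d'%(p[0],p[2]//10) for p in r))
ascii(im['top'],366,212,392,236)
E
```

```text
clock: 23.15
position: [0.3584, 0.0258, 0.3183]
ee_rot: [-2.966, -1.022, -0.005]
force: [0.1, -0.4, -0.4]
width: 0.127
gripper_force: 50.0
23.15 [0.3584 0.0258 0.3183] 
 [[ 0.788  0.616  0.001]
 [ 0.616 -0.788  0.005]
 [ 0.004 -0.004 -1.   ]] 
F [ 0.1 -0.4 -0.4] w 0.12715716454926979 gf 49.99515116214752 q [ 0.53 -0.04 -0.7   1.99 -0.03  1.18 -1.06]
shift cm [ 27.53 -14.85  12.  ] turn deg [-0.2 -0.3 -0.5]
scene [((260, 211, 14, 17), array([ 36., 146., 173.])), ((294, 198, 8, 13), array([ 36., 110., 168.])), ((253, 183, 21, 17), array([ 31.,  87., 176.])), ((232, 176, 12, 10), array([ 36.,  57., 160.]))]
top [((195, 288, 3, 4), array([ 37., 156., 211.])), ((287, 231, 16, 14), array([ 35., 119., 186.])), ((372, 230, 6, 4), array([ 29.,  94., 173.])), ((374, 223, 12, 10), array([ 28., 104., 173.])), ((366, 216, 4, 6), array([ 25.,  90., 161.])), ((272, 191, 11, 11), array([ 29.,  92., 189.])), ((255, 175, 5, 8), array([ 39., 129., 177.])), ((237, 175, 17, 14), array([ 34.,  60., 188.])), ((258, 172, 14, 7), array([ 43., 169., 196.])), ((303, 163, 20, 18), array([ 34., 128., 207.]))]
mo
[... 3805 characters left out ...]
  13/19  13/19  13/14  14/16  13/17  14/17  13/17  13/19  13/20  14/19  13/16  14/15  14/15  13/13  14/09  13/12  13/08  13/06 150/04 128/04 135/04  12/05
 13/09  13/15  14/19  13/18  14/18  14/18  13/09  14/12  13/15  14/17  13/17  14/18  13/21  13/21  13/20  14/19  13/14  14/10  13/09  12/08   0/04 165/04  30/04 160/03  90/04  18/07
 13/04  13/08  13/12  14/16  13/18  14/18  13/11  14/08  13/11  14/12  13/12  13/17  14/20  14/19  14/16  13/14  13/09  15/06  12/06  13/04 120/03 100/03 170/03   0/03  20/06  26/17
  0/03  12/05  14/06  12/10  13/12  14/15  14/14  15/12  14/10  14/12  13/12  13/18  14/14  13/12  14/08  13/05  10/04  12/03   7/04  90/04 135/04  38/03 120/04 113/03  26/07  24/20
```

One yellow and one orange ball are visible inside the tub. I'll set the cup down at its old place, then check the counts.

```bash

python3 -m creep '0.5 4 -2.2 0 0 0 0;0.5 9.5 -5.1 0 0 0 0;0.5 15.5 -8.3 0 0 0 0;0.5 21.5 -11.5 0 0 0 0;0.5 27.5 -14.8 1 0 0 0'
python3 -m creep '0.5 0 0 4 0 0 0;0.5 0 0 9 0 0 0;0.5 0 0 14 0 0 0;0.5 0 0 18 0 0 0;0.5 0 0 20 0 0 0'
python3 - <<'E'
from rows import *
s=st();t=np.radians(38.5)
Rt=np.array([[np.cos(t),np.sin(t),0],[np.sin(t),-np.cos(t),0],[0,0,-1]])
delta([.484,.313,.079],Rt)
E
```

```text
clock: 23.88
position: [0.4809, 0.295, 0.3115]
ee_rot: [-2.966, -1.022, -0.004]
force: [1.0, -0.0, 0.6]
width: 0.127
gripper_force: 50.0
clock: 24.5
position: [0.4788, 0.2935, 0.1093]
ee_rot: [-2.967, -1.024, 0.001]
force: [-0.8, -0.7, -0.0]
width: 0.128
gripper_force: 50.0
24.5 [0.4788 0.2935 0.1093] 
 [[ 0.787  0.617 -0.002]
 [ 0.617 -0.787  0.003]
 [ 0.    -0.003 -1.   ]] 
F [-0.8 -0.7 -0. ] w 0.12835899974538018 gf 49.99606132507324 q [-0.12  0.61 -0.75  1.84  0.52  0.9  -2.02]
shift cm [ 1.61 -1.21  3.04] turn deg [-0.2 -0.  -0.4]
```

```bash

python3 -m creep '0.5 1 -0.8 0.6 0 0 0;0.5 1.6 -1.2 1.5 0 0 0;0.5 1.6 -1.2 2.4 0 0 0;0.5 1.6 -1.2 2.7 0 0 0;0.5 1.6 -1.2 2.7 0 0 0'
python3 -m creep '0.5 0 0 0.2 0 0 0;0.5 0 0 0.3 0 0 0;0.5 0 0 0.3 0 0 0'

```

```text
clock: 25.12
position: [0.484, 0.3148, 0.0853]
ee_rot: [-2.966, -1.025, -0.005]
force: [1.6, 0.0, -1.1]
width: 0.121
gripper_force: 50.0
clock: 25.5
position: [0.484, 0.315, 0.0823]
ee_rot: [-2.965, -1.025, -0.005]
force: [-0.1, -0.6, 0.1]
width: 0.129
gripper_force: 50.0
```

```bash

python3 -m creep '0.5 0 0 0.2 0 0 0;0.5 0 0 0.2 0 0 0'
python3 -m creep '0.5 0 0 0.2 0 0 0;0.5 0 0 0.2 0 0 0'
python3 -m creep '0.5 0 0 0.2 0 0 0;0.5 0 0 0.2 0 0 0'

```

```text
clock: 25.75
position: [0.4843, 0.3155, 0.0815]
ee_rot: [-2.966, -1.025, -0.007]
force: [-2.2, -2.1, 11.4]
width: 0.126
gripper_force: 50.0
clock: 26.0
position: [0.4846, 0.316, 0.0812]
ee_rot: [-2.966, -1.025, -0.01]
force: [-5.1, -6.5, 29.6]
width: 0.128
gripper_force: 50.0
clock: 26.25
position: [0.4855, 0.3169, 0.0807]
ee_rot: [-2.965, -1.025, -0.014]
force: [-6.6, -6.9, 42.1]
width: 0.126
gripper_force: 50.0
```

```bash

python3 -m creep '0.5 0 0 -0.4 0 0 0;0.5 0 0 -0.5 0 0 0;0.5 0 0 -0.5 0 0 0' 20
python3 -m creep '2.5 0 0 0 0 0 0;4 0 0 0 0 0 0;6 0 0 0 0 0 0;9.1 0 0 0 0 0 0;9.1 0 0 0 0 0 0'
python3 -m creep '9.1 0 0 0 0 0 0;9.1 0 0 -2 0 0 0;9.1 0 0 -5 0 0 0;9.1 -1.5 0 -10 0 0 0;9.1 -3 0 -15 0 0 0'
python3 -m creep '9.1 -1.5 0 -3 0 0 0;9.1 -1.5 0 -3 0 0 0'
python3 - <<'E'
from rows import *
s=st();ci=vision.camera_info('wrist');w=snap('wrist','w12');t=snap('top','t12');snap('scene','s12')
h=cv2.cvtColor(w,40);g=((h[...,0]>45)&(h[...,0]<90)&(h[...,1]>100)&(h[...,2]>30)).astype(np.uint8);g[260:]=0
cs,_=cv2.findContours(g,0,2);c=max(cs,key=cv2.contourArea);x,y,ww,hh=cv2.boundingRect(c);print('cup green',x,y,ww,hh,'filled frac',cv2.contourArea(c))
hull=cv2.drawContours(np.zeros_like(g),[c],-1,1,-1);ob=hull&((h[...,0]<40)&(h[...,2]>60)).astype(np.uint8);print('ball px in cup',ob.sum())
cu=[x+ww/2,y+hh-36];print('rim centre ~',onz('wrist',*cu,.037,ci))
d=cv2.absdiff(t,cv2.imread('pics/t0.png')).max(2);d=(cv2.medianBlur(d,3)>45).astype(np.uint8)
cs,_=cv2.findContours(d,0,2);print('top changes',[(cv2.boundingRect(k),int(cv2.contourArea(k))) for k in cs if cv2.contourArea(k)>8])
E
```

```text
clock: 26.62
position: [0.4838, 0.3149, 0.0809]
ee_rot: [-2.966, -1.025, -0.004]
force: [-0.3, -0.2, 1.3]
width: 0.129
gripper_force: 20.0
clock: 27.25
position: [0.484, 0.3151, 0.0813]
ee_rot: [-2.965, -1.025, -0.005]
force: [-0.0, 0.2, 0.8]
width: 0.624
gripper_force: 0.0
clock: 27.88
position: [0.4595, 0.296, 0.2338]
ee_rot: [-2.965, -1.026, -0.006]
force: [0.1, 0.0, 0.2]
width: 0.989
gripper_force: 0.0
clock: 28.12
position: [0.4483, 0.2872, 0.2648]
ee_rot: [-2.965, -1.026, -0.014]
force: [-0.7, 0.4, -0.6]
width: 0.99
gripper_force: 0.0
28.12 [0.4483 0.2872 0.2648] 
 [[ 0.786  0.618  0.007]
 [ 0.618 -0.786  0.007]
 [ 0.01  -0.001 -1.   ]] 
F [-0.7  0.4 -0.6] w 0.9896567877473359 gf 0.0 q [-0.02  0.4  -0.87  1.73  0.33  1.16 -1.89]
cup green 241 140 73 90 filled frac 3448.5
ball px in cup 0
rim centre ~ [0.44337292 0.2839863  0.037     ]
top changes [((255, 404, 33, 16), 261), ((303, 402, 15, 18), 34), ((414, 352, 146, 68), 3059), ((301, 352, 7, 9), 40), ((243, 351, 8, 9), 43), ((494, 259, 66, 67), 2461), ((372, 256, 25, 24), 436), ((365, 207, 30, 27), 529), ((16, 168, 7, 3), 9), ((64, 165, 419, 255), 33317), ((84, 145, 16, 14), 109)]
```

```bash

python3 -m creep '9.1 -5 2.9 -1 0 0 0;9.1 -10.5 6 -3 0 0 0;9.1 -16 9 -3 0 0 0;9.1 -21.5 12.2 -3 0 0 0;9.1 -27 15.3 -3 0 0 0'
python3 - <<'E'
from rows import *
s=st();t=np.radians(26)
Rt=np.array([[np.cos(t),np.sin(t),0],[np.sin(t),-np.cos(t),0],[0,0,-1]])
delta([.355,-.315,.29],Rt)
w=snap('wrist','w13')
E
```

```text
clock: 28.9
position: [0.3313, 0.0025, 0.289]
ee_rot: [-2.965, -1.025, -0.005]
force: [1.5, -1.9, -0.6]
width: 0.995
gripper_force: 0.0
28.9 [0.3313 0.0025 0.289 ] 
 [[ 0.787  0.617  0.001]
 [ 0.617 -0.787  0.006]
 [ 0.004 -0.004 -1.   ]] 
F [ 1.5 -1.9 -0.6] w 0.9947627983186218 gf 0.0 q [ 0.71 -0.07 -0.79  2.08 -0.06  1.1  -0.96]
shift cm [-17.74  26.44  -0.28] turn deg [-0.2 -0.2 12.1]
```

```bash

python3 -m creep '9.1 -3.5 5.3 0 0 0 3;9.1 -7.1 10.6 0 0 0 6;9.1 -10.7 15.9 0 0 0 9;9.1 -14.2 21.2 0 0 0 12;9.1 -17.7 26.4 0 0 0 12'
python3 -m creep '9.1 0 0 0 0 0 0;9.1 0 0 0 0 0 0'
python3 - <<'E'
from rows import *
s=st();ci=vision.camera_info('wrist');w=snap('wrist','w14');h=cv2.cvtColor(w,40).astype(int)
for n,p in(('mouth',[.4405,-.2768,.108]),('floor',[.4405,-.2768,.018]),('cap',[.322,-.299,.036])): print(n,np.round(proj('wrist',p,ci)))
u,v=np.round(proj('wrist',[.4405,-.2768,.02],ci)).astype(int)
print('px per 16mm at floor',np.linalg.norm(np.subtract(proj('wrist',[.4405,-.2768,.02],ci),proj('wrist',[.4565,-.2768,.02],ci))))
sub=h[v-40:v+40,u-40:u+40]
for r in sub[::3]:
    print(''.join('Y' if 19<=p[0]<=32 and p[1]>170 and p[2]>80 else ('#' if p[0]<19 and p[1]>215 and p[2]>190 else('+' if p[0]<19 and p[2]>150 else('.' if p[0]<19 and p[2]>90 else ' '))) for p in r[::2]))
y=((h[...,0]>=21)&(h[...,0]<=32)&(h[...,1]>170)&(h[...,2]>80)).astype(np.uint8)
cs,_=cv2.findContours(y,0,2);print('yellow',[(cv2.boundingRect(k),cv2.contourArea(k)) for k in cs if cv2.contourArea(k)>15])
E
```

```text
clock: 29.58
position: [0.3558, -0.3092, 0.287]
ee_rot: [-3.055, -0.709, -0.003]
force: [0.7, 1.0, 1.0]
width: 0.99
gripper_force: 0.0
clock: 29.82
position: [0.3558, -0.3066, 0.2869]
ee_rot: [-3.053, -0.709, -0.003]
force: [-0.0, -0.6, -0.1]
width: 0.995
gripper_force: 0.0
29.82 [ 0.3558 -0.3066  0.2869] 
 [[ 0.898  0.441  0.   ]
 [ 0.441 -0.898  0.007]
 [ 0.003 -0.006 -1.   ]] 
F [-0.  -0.6 -0.1] w 0.994922330669464 gf 0.0 q [ 0.99  0.19 -0.45  1.85  0.08  1.13 -0.6 ]
mouth [290. 107.]
floor [288. 108.]
cap [262. 205.]
px per 16mm at floor 14.027149182888776
.......                         ........
......                            ......
....            ..........          ....
...          ..           ...        ...
..         .       ..        ..       ..
.        .   ............      .       .
        .   ..    ..........     .      
       .  ...  YYY............   .      
      .  ... YYYYY.............   .     
        .....Y  Y...............   .    
     .  ........................   .    
       ..........................   .   
       ..........................   .   
       ..........................   .   
       ..........................   .   
       ..+........+++.......YY...       
     . ...........++++....YYYY  .  .    
        ..+........+++....YYYY .        
      . ...+.++++.........YY  ..  .     
         ...+.++++....+....  .   .      
          ....+.........  ...   .       
            ...............             
           .   ...........   .          
              .           .             
                    .                   
                                        
  +                                     
yellow [((299, 113, 9, 11), 57.5), ((274, 87, 10, 8), 38.0)]
```

Both yellow balls are in the tub. Checking the three orange ones against the amber floor.

```bash
python3 - <<'E'
from h import *
w=cv2.imread('pics/w14.png');s=w[84:136:2,260:320:2]
print('R');[print(' '.join('%3d'%p for p in r)) for r in s[...,2]]
for f in('scene11','w13','w12'):
    pass
# stray orange balls: new saturated-orange in top vs start, away from robot/shadow
t=cv2.imread('pics/t12.png');o=cv2.imread('pics/t0.png')
def M(b):
    h=cv2.cvtColor(b,40);return (((h[...,0]<=15)&(h[...,1]>215)&(h[...,2]>150))|((h[...,0]>=20)&(h[...,0]<30)&(h[...,1]>200)&(h[...,2]>150))).astype(np.uint8)
n=M(t)&(1-cv2.dilate(M(o),np.ones((5,5))));cs,_=cv2.findContours(n,0,2);print('new ball-coloured',[(cv2.boundingRect(k),cv2.contourArea(k)) for k in cs if cv2.contourArea(k)>3])
E
```

```text
R
 28  33  72 104  61  63  85 129 140 117  80 117 129 130 132 130 130 130 131 132  89  72  80  72  72  81 108  55  33  30
 31  62 103  59  63  73 120 131  76  45  53  73 141 145 146 146 146 144 135 132 132 125  71  80  70  68  81  93  36  32
 40  95  65  61  68 143 133  79  52  80 103  93 136 145 146 146 147 147 147 148 136 133 131  71  81  72  68 110  72  34
 65  92  59  70 143 142  76  51 101 103 100  90 138 144 145 145 145 147 146 147 148 139 133 131  70  76  73  82 103  41
 98  65  66 136 145 141  52  89  96  95  91  81 138 145 144 144 145 146 147 147 145 146 142 132  98  73  63  66 106  79
 75  61  88 139 144 125 110  78  83  83  78 107 142 142 144 145 145 143 146 146 147 147 148 134 132  73  79  71  62 104
 67  68 139 145 136 127 137 125  95  82 138 141 142 143 143 144 143 145 145 146 146 147 147 148 132 123  71  66  68 107
 63  88 138 144 126 137 138 137 139 140 140 140 141 143 143 143 145 144 145 144 145 146 146 146 133 128  71  70  71 108
 64 126 141 150 128 137 137 138 138 138 140 140 140 140 143 142 143 143 143 145 144 146 146 146 142 130  87  78  70  81
 65 137 141 143 13
[... 1390 characters left out ...]
 55 116 124  67  65  93  73  95
 41  81  75 107 133 130 116 178 109 179 191 166 133 134 133 143 172 110 111 104  69 126 141 142  65  63  66  91  72  94
 52  47  90  71 106 134 109 109 168 119 102 148 132 133 107 146 112 107  88  66  99 146 139  69  64  66 102  55  58  73
 54  50  59  86  73  90 109 117 108 115 163 113 127 128 102  70  75  81 105 143 129 129  69  66  67  99  60  30  28  34
 54  54  48  50  91  77  72 112 117 116 119 135 140 143 145 154 144 128 126 105 105  74  68  67  99  58  30  34  34  36
 53  53  52  50  44  91  78  75  74 129 134 136 135 134 131 137 102 116 116  96  72  69  73  94  54  37  38  36  37  36
new ball-coloured [((372, 231, 5, 3), 4.5), ((382, 223, 4, 4), 6.5)]
```

```bash
python3 -c "
from cell import job
print(job.sign_off())"
```

```text
the job is handed in; nothing more can be done
None
```

The job is handed in at about 30 s: the cap is off and right way up on the table, clear of the tub, and the empty cup is upright at its old place. All five balls read as inside the tub; the third orange one is in shadow and less certain. No stray balls showed on the table, and the mandarin and tablet jar were never touched.

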